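# Set up a kiln tier: props, lidded jar and witness cones

### The job

Finish loading the hearth shelf of the small kiln, where one tall prop already stands at the far edge: stand the two props of the same height upright on the bare patches in the two corners nearest the robot, the jar in the middle of the shelf with its lid seated on it, and the cone pack in front of the jar, midway between those two corner props, its row of cones along the line from one to the other. Set each piece down gently, never dropping it; leave the standing prop in its place, and leave the short prop and the stilt where they are on the board.

Things in the scene. Friction and masses are not known exactly. Their poses are not given: they have to be found in the camera images.
- prop1_mid (a point): One of the two loose TALL kiln props (interchangeable): upright buff ceramic tube, 36 mm diameter, 80 mm high, bore 18 mm in its top, about 0.12 kg. Point at its centre, 40 mm above its foot; z is its axis. Starts standing on the ware board; grip it in its upper half.
- prop2_mid (a point): One of the two loose TALL kiln props (interchangeable): upright buff ceramic tube, 36 mm diameter, 80 mm high, bore 18 mm in its top, about 0.12 kg. Point at its centre, 40 mm above its foot; z is its axis. Starts standing on the ware board; grip it in its upper half.
- back_prop_mid (a point): The tall kiln prop that already stands, loose, on the bare patch at the middle of the shelf's far edge; it stays there. Same as the other tall props: upright buff ceramic tube, 36 mm diameter, 80 mm high, bore 18 mm in its top, about 0.12 kg. Point at its centre, 40 mm above its foot; z is its axis. 
- short_prop_mid (a point): The SHORT kiln prop, same tube, 36 mm diameter but only 45 mm high. Not for this tier: it stays where it stands on the ware board. Point at its centre, 22.5 mm above its foot.
- stilt_mid (a point): Kiln stilt, a small three-armed buff ceramic star 55 mm across and 14 mm high, lying on the ware board. It stays there. Point at its centre, 7 mm above its underside.
- jar_mid (a point): Small open pinkish-brown biscuit-ware jar, round, 42 mm high, widest diameter 59 mm between 18 and 29 mm above its foot, foot 44 mm, mouth 55 mm outside and 47 mm inside, about 0.12 kg. Point on its axis half-way up, 21 mm above its foot; z up. Starts open on the ware board.
- lid_knob (a point): The jar's lid, pinkish-brown, 50 g, lying knob up on the ware board. Up from its underside: tapered locating flange 0-7 mm (32 mm across at the bottom, 41 at the top), cap 7-14 mm (56 mm across), round knob 14-36 mm (18 mm across). Point on the knob, 26 mm above the underside; z up. Seated, the cap rests on the jar's rim and this point is 40 mm above the jar's point.
- cone_pack_mid (a point): Witness cone pack, 70 g: grey clay bar 28 mm (its x) by 70 mm (its y) by 18 mm high; three small pale cones stand in a row along its length, to 50 mm above its underside, within the middle 12 mm of the width, so the bar is gripped by its long sides. Point at the bar's centre, 9 mm above its underside; z up. Starts on the ware board.
- hearth: Kiln base, fixed: steel tray of firebrick 280 (x) by 300 mm (y), on it a white-washed kiln shelf 220 by 240 mm, flat top 60 mm above the origin. Origin: centre of underside; x away from the robot, y left. Three bare buff patches 48 mm across, where props stand: centres x -78, y +90 and -90 mm (corners at the front, the robot's side) and x +78, y 0 (middle of far edge). Shelf centre x 0, y 0.
- ware_board: Brown wooden ware board, fixed on the bench beside the hearth, 270 mm (x) by 320 mm (y) by 15 mm thick, on which the things to be loaded start. Origin at the centre of its underside. It may be left or right of the hearth.
Mind the look-alikes: they are no part of the job. Leave any blue look-alike of the part that bears prop2_mid alone.

How it is judged (in metres and radians):
At the end, for the whole second after the job is handed in: Upright, released, at rest: tall props within 13 mm (each way) of both corner patches, the third within 15 mm of its own; jar within 15 mm of the shelf centre, lid seated level on it within 6 mm; cone pack flat within 13 mm of midway between the corner patches, row within 15 degrees of the edge (((x of prop1_mid in the frame of hearth between -0.091 and -0.065 m and y of prop1_mid in the frame of hearth between -0.103 and -0.077 m and z of prop1_mid in the frame of hearth between 0.095 and 0.105 m) or (x of prop2_mid in the frame of hearth between -0.091 and -0.065 m and y of prop2_mid in the frame of hearth between -0.103 and -0.077 m and z of prop2_mid in the frame of hearth between 0.095 and 0.105 m)) and ((x of prop1_mid in the frame of hearth between -0.091 and -0.065 m and y of prop1_mid in the frame of hearth between 0.077 and 0.103 m and z of prop1_mid in the frame of hearth between 0.095 and 0.105 m) or (x of prop2_mid in the frame of hearth between -0.091 and -0.065 m and y of prop2_mid in the frame of hearth between 0.077 and 0.103 m and z of prop2_mid in the frame of hearth between 0.095 and 0.105 m)) and x of back_prop_mid in the frame of hearth between 0.063 and 0.093 m and y of back_prop_mid in the frame of hearth between -0.015 and 0.015 m and z of back_prop_mid in the frame of hearth between 0.095 and 0.105 m and x of jar_mid in the frame of hearth between -0.015 and 0.015 m and y of jar_mid in the frame of hearth between -0.015 and 0.015 m and z of jar_mid in the frame of hearth between 0.076 and 0.086 m and x of cone_pack_mid in the frame of hearth between -0.091 and -0.065 m and y of cone_pack_mid in the frame of hearth between -0.013 and 0.013 m and z of cone_pack_mid in the frame of hearth between 0.064 and 0.074 m and angle between the y axis of cone_pack_mid and the y axis of hearth, either way round below 0.26 rad and horizontal distance between lid_knob and jar_mid below 0.006 m and z of lid_knob in the frame of jar_mid between 0.036 and 0.044 m and angle between each of prop1_mid, prop2_mid, back_prop_mid, jar_mid, lid_knob, cone_pack_mid's own z axis and vertical below 0.09 rad and linear speed of each of prop1, prop2, back_prop, jar, lid, cone_pack below 0.02 m/s); the robot touches nothing.
It fails at once if the short prop or the kiln stilt is shifted by more than 25 mm (distance of any of short_prop_mid, stilt_mid from where it was at the start of the episode above 0.025 m).
It fails at once if the jar or the cone pack is pressed or banged on the hearth with over 40 N (contact force between any of jar, cone_pack and hearth above 40 N).
It fails at once if a piece is dropped: free of the fingers it moves at over 0.55 m/s, a fall of some 15 mm ((contact force between prop1 and the fingers below 0.05 N and linear speed of prop1 above 0.55 m/s) or (contact force between prop2 and the fingers below 0.05 N and linear speed of prop2 above 0.55 m/s) or (contact force between jar and the fingers below 0.05 N and linear speed of jar above 0.55 m/s) or (contact force between lid and the fingers below 0.05 N and linear speed of lid above 0.55 m/s and contact force between lid and jar below 0.05 N) or (contact force between cone_pack and the fingers below 0.05 N and linear speed of cone_pack above 0.55 m/s)).
It also fails if it takes over 125 s, if anything falls off the work surface, if the arm or the gripper's body presses on something with over 40 N, if the wrist force passes 120 N, or if a joint passes its speed limit or range.

### The arm

A 6-joint arm with a two-finger parallel gripper is mounted at the origin on the work surface. World frame = base frame: x ahead of the robot, y to its left, z up, the work surface at z = 0. Lengths are in m, angles in degrees, forces in N, time in s.
With the tool pointing down it reaches from about 0.375 to 0.9 m from the base axis. Payload 3.1 kg.
Tool frame: the origin (TCP) lies on the centre line of the jaws, within the pads' length; the fingertips stand 17 mm ahead of it and the grasp point (between the pads) lies 2 mm behind it; y points along the fingers, x is the direction in which the jaws open and shut, and the axes are right-handed (so a half turn about y gives the same grasp; the last joint's range is limited). The gripper opens to 87 mm and grips with 3 to 60 N. Pads are 19 mm wide; open, the fingers measure 117 mm over their backs; the gripper's body (75 mm by 190 mm) begins 51 mm behind the grasp point.
Start: joints at [-85.915, 30.224, 82.088, -0, 67.689, -10.227], TCP at [0.155, -0.606, 0.24] pointing down, gripper open.
Joint ranges: [-176.69, 176.69], [-43.24, 126.21], [12.49, 139.97], [-82, 262], [0, 151.66], [-163.58, 163.58]. Speed limits (degrees/s): [159.86, 159.86, 180, 180, 180, 180].

### API

Orientations are given as a 3x3 rotation matrix whose columns are the frame's x, y, z axes.
In Python, from rig import read_state, capture, camera_info, hand_in, trace, tip_of gives the robot as it stands.
- The arm moves only by the tool jog_arm, never from a script. Its argument "steps" is a list of rows, each an object with "fingers": the opening in per cent of the stroke, from 0 (shut) to 100 (fully open); "delta_pos": the shift along the world's x, y, z in mm, a list of three; "turn": the turn about the world's z in degrees. A call has 1 to 20 rows; each row is the pose to reach, as a shift and turn from the pose commanded when the call began; what a row does not reach only later rows make up. A row lasts 1/12 s, in which the tool goes at most 41.7 mm and 7.16 degrees, less where a joint would pass 70% of its speed; a pose out of reach is approached as far as the arm can. A call with a gripper value outside its range is refused whole. The fingers move at their own pace and stop on an object; the grip force is fixed at half the most. Time passes only in rows, so rows that repeat a pose let the fingers close. It gives the time, the measured TCP pose, the force and the opening at its end, in the units of the state.
- read_state(): the state, without advancing time (a new reading comes with each control period).
- capture(name): name is "scene" or "top" or "wrist"; returns the picture (480x640x3 uint8, red, green, blue); there is no depth.
- camera_info(name): a dict with "fov_y" (degrees; the focal length in pixels is half the picture's height over the tangent of half this angle, whatever the lens; pixels are square), "cx", "cy" (the principal point, pixels), "view" (4x4, takes a point from world to camera coordinates); the wrist camera has in their place "tool_from_camera" (4x4, takes a point from camera to tool coordinates, whose origin is the TCP and whose axes are the tool frame's). Camera axes: x right, y down, z forward; pixel columns grow to the right and rows downward; lengths in m; the calibration is good to about 2 mm. A picture is of the moment at which its call begins: read the wrist's pose just before it. camera_info takes no time and is no camera call.
- hand_in(): hands the job in, once; it reports no verdict.
Trained networks look in the newest picture that a camera, given by its name, has taken for a name from the list of things; names that differ only in an ending like _2 or _b are one class to them, and where a whole thing is asked for, a point or a joint stands for the part that bears it (a point fixed in the world has none). Each returns a list of dicts, best first, with "confidence" (0 to 1); they miss things now and then, are a little off and sometimes report something else, mostly with a low value. They report only what shows in the picture. A call takes as long as a camera call. They do not tell look-alikes from the thing itself.
- trace(target, camera): "mask" (480x640 bool, what is visible of it).
- tip_of(target, camera): "position" ([x, y, z] in m, in world coordinates, good to about 4 mm: a listed point, or the origin of a listed thing).
The state is a dict: "time_s": time; "joint_positions": joint angles; "qvel": joint speeds; "tau": joint torques, N m; "position": TCP position; "tcp_rot": TCP orientation; "force": force on the tool from outside, world axes, zero at the start; "moment": the same for the moment, N m; "opening": opening from 0.0 (shut) to 1.0 (fully open).
Only numpy, scipy, OpenCV 4.12 (cv2) and the standard library are available. Lean on these libraries where they do the work, as an engineer would, in place of code of your own. Each camera call takes 0.05 s, during which the arm holds its last target.

## Working session

There is one attempt and no reset: what is moved stays moved. The work goes in short steps, Python scripts to look and compute and a tool call to move; the robot and the scene stay as the last step left them, time stands still between calls to the robot, and variables do not carry over. Pictures are saved under pics/ and viewed, and the job is handed in when it is done.

Besides the shell and the picture viewer there is one more tool, called after "Request:" as name(argument=value, ...), one argument or row to a line, values as JSON. jog_arm: Moves the arm, as the interface text tells. Its arguments: {"type":"object","properties":{"steps":{"type":"array","items":{"type":"object","properties":{"fingers":{"type":"number"},"delta_pos":{"type":"array","items":{"type":"number"}},"turn":{"type":"number"}}}}},"required":["steps"]}

```bash
mkdir -p pics
cat > h.py <<'E'
import numpy as np,cv2
from rig import *
def snap(cam,name):
    im=capture(cam); cv2.imwrite(f'pics/{name}.png',im[:,:,::-1]); return im
E
python3 - <<'E'
from h import *
s=read_state(); print(s['time_s'],s['position'],s['tcp_rot'],s['opening'],s['force'])
for c in ('scene','top'):
    snap(c,c+'0'); 
    ci=camera_info(c); print(ci)
for t in ['prop1_mid','back_prop_mid','short_prop_mid','stilt_mid','jar_mid','lid_knob','cone_pack_mid','hearth','ware_board']:
  for c in ('top','scene'):
    print(t,c,[(np.round(d['position'],4).tolist(),round(d['confidence'],2)) for d in tip_of(t,c)])
print(read_state()['time_s'],camera_info('wrist'))
E
```

```text
0.0 [ 0.15448425 -0.60487584  0.23857216] [[ 2.47216436e-01 -1.60283886e-04  9.68960272e-01]
 [-9.68957916e-01  2.17040887e-03  2.47216194e-01]
 [-2.14266474e-03 -9.99997632e-01  3.81252404e-04]] 0.9970818642658389 [-0.12976686  0.60646483 -0.35699058]
{'fov_y': 45.06322189447809, 'cx': 324.19821254353826, 'cy': 238.52771451708213, 'view': array([[ 4.06226718e-01,  9.13771243e-01, -1.40311188e-03,
        -2.80623156e-01],
       [ 7.38414078e-01, -3.29173553e-01, -5.88548572e-01,
        -3.11455695e-01],
       [-5.38260628e-01,  2.38048077e-01, -8.08460642e-01,
         1.69408528e+00],
       [ 0.00000000e+00,  0.00000000e+00,  0.00000000e+00,
         1.00000000e+00]])}
{'fov_y': 56.61504715123402, 'cx': 321.52152007155684, 'cy': 241.4871417983282, 'view': array([[-0.01535124, -0.99980248, -0.01262329,  0.0645344 ],
       [-0.99475741,  0.01654791, -0.10091516,  0.49425574],
       [ 0.10110412,  0.01100794, -0.99481495,  0.91137086],
       [ 0.        ,  0.        ,  0.        ,  1.        ]])}
prop1_mid top [([0.4472, 0.23, 0.0512], 0.71)]
prop1_mid scene [([0.4468, 0.2279, 
[... 654 characters left out ...]
96, 0.0187], 0.67)]
hearth top [([0.5351, -0.2351, 0.0083], 0.58), ([0.6146, 0.1148, 0.025], 0.28)]
hearth scene [([0.5343, -0.2337, -0.0002], 0.68)]
ware_board top [([0.5213, 0.2298, -0.0015], 0.85)]
ware_board scene [([0.5277, 0.2327, -0.0037], 0.94)]
1.0 {'fov_y': 59.466487656443206, 'cx': 326.2006681130715, 'cy': 246.34880098809924, 'tool_from_camera': array([[ 9.99999443e-01, -9.73435298e-04,  4.07701813e-04,
         8.37094335e-04],
       [-6.82330204e-04, -3.01629419e-01,  9.53424999e-01,
        -1.45845862e-01],
       [-8.05122687e-04, -9.53424746e-01, -3.01629915e-01,
         8.24466430e-02],
       [ 0.00000000e+00,  0.00000000e+00,  0.00000000e+00,
         1.00000000e+00]])}
```

View pics/top0.png

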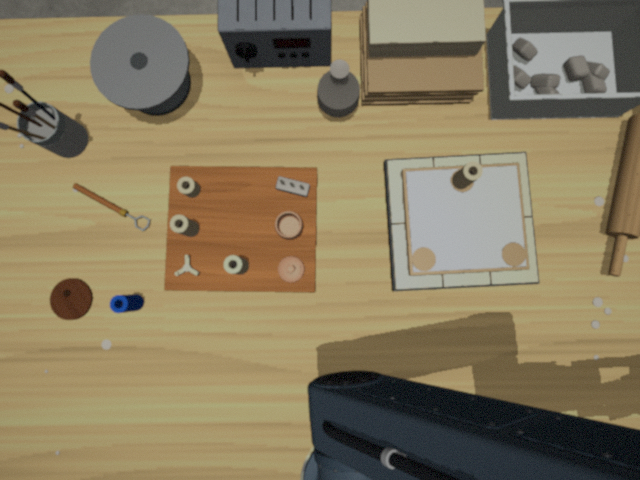

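View pics/scene0.png

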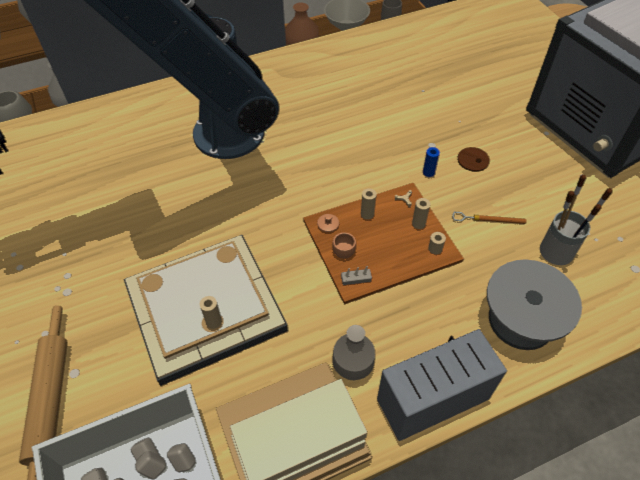

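```bash
cat >> h.py <<'E'
def proj(cam,P):
    ci=camera_info(cam); f=240/np.tan(np.radians(ci['fov_y']/2)); p=ci['view']@np.r_[P,1]
    return np.array([ci['cx']+f*p[0]/p[2],ci['cy']+f*p[1]/p[2]])
def back(cam,uv,z):
    ci=camera_info(cam); f=240/np.tan(np.radians(ci['fov_y']/2)); V=np.linalg.inv(ci['view'])
    d=V[:3,:3]@np.array([(uv[0]-ci['cx'])/f,(uv[1]-ci['cy'])/f,1]); o=V[:3,3]
    return o+d*(z-o[2])/d[2]
E
python3 - <<'E'
from h import *
im=cv2.imread('pics/top0.png'); a=im[140:300,150:330]; b=im[140:300,375:555]
cv2.imwrite('pics/tb.png',cv2.resize(a,None,fx=4.4,fy=4.4*0.84 if 0 else 3.7)) 
cv2.imwrite('pics/tb.png',cv2.resize(a,(675,600),interpolation=cv2.INTER_CUBIC))
cv2.imwrite('pics/th.png',cv2.resize(b,(675,600),interpolation=cv2.INTER_CUBIC))
hsv=cv2.cvtColor(im,cv2.COLOR_BGR2HSV)
for p in [(423,259),(513,253),(465,220),(289,269),(289,225),(293,186),(233,265)]: print(p,im[p[1],p[0]],hsv[p[1],p[0]])
E
```

```text
(423, 259) [117 149 168] [ 19  77 168]
(513, 253) [102 135 158] [ 18  90 158]
(465, 220) [177 178 175] [ 80   4 178]
(289, 269) [128 154 176] [ 16  70 176]
(289, 225) [129 156 178] [ 17  70 178]
(293, 186) [ 95 103 106] [ 22  26 106]
(233, 265) [38 42 48] [12 53 48]
```

View pics/tb.png

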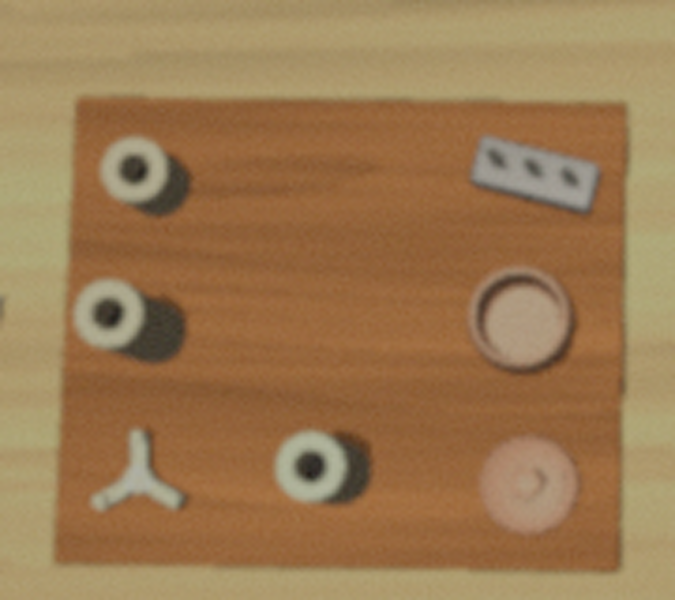

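View pics/th.png

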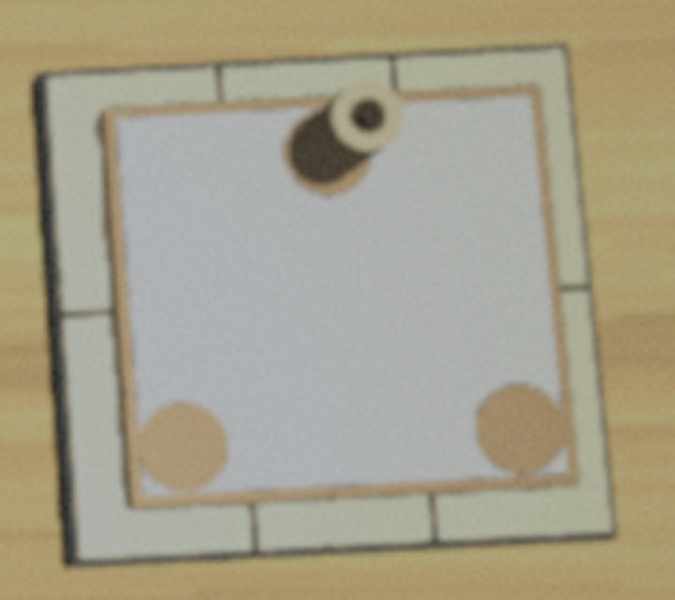

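Run:
```python
from h import *
A=lambda p:(p[0]/3.75+150-.37,p[1]/3.75+140-.37)
B=lambda p:(p[0]/3.75+375-.37,p[1]/3.75+140-.37)
r=lambda v:np.round(v*1000,1)
L=back('top',B((182,447)),.06);R=back('top',B((522,428)),.06)
d=L-R; print('L',r(L),'R',r(R),np.linalg.norm(d),'yaw',np.degrees(np.arctan2(-d[0],d[1])))
c=[back('top',B(p),.06) for p in [(103,110),(540,86),(578,482),(133,506)]]
print('shelf ctr',r(np.mean(c,0)),[r(x) for x in c])
for i,j in((0,1),(3,2)):
  d=c[i]-c[j]; print(np.linalg.norm(d),np.degrees(np.arctan2(-d[0],d[1])))
y=np.arctan2(-(L-R)[0],(L-R)[1]); m=(L+R)/2
print('ctr from patches',r(m+.078*np.array([np.cos(y),np.sin(y),0])))
for n,p,z,f in [('short',(135,170),.06,A),('propA',(110,314),.095,A),('propB',(312,466),.095,A),('back',(367,115),.14,B),('jar',(521,318),.057,A),('lidknob',(536,483),.048,A),('lidcap',(529,484),.029,A),('cone',(538,168),.033,A),('cL',(478,157),.033,A),('cR',(594,189),.033,A),('bluetop',(0,0),0.08,A)]:
  print(n,r(back('top',f(p),z)))
# tip sanity for scene
for n,t in [('prop1_mid',0),('jar_mid',0)]: pass
s=camera_info('scene')
```

```text
L [ 453.3 -147.6   60. ] R [ 460.5 -329.5   60. ] 0.1820352178335518 yaw 2.282528408227428
shelf ctr [ 534.9 -234.9   60. ] [array([ 638.6, -111.5,   60. ]), array([ 647.6, -350.2,   60. ]), array([ 431.2, -357.5,   60. ]), array([ 422.1, -120.2,   60. ])]
0.23889163458914944 2.1431047854500447
0.23739842165379074 2.1847696708787363
ctr from patches [ 534.8 -235.4   60. ]
short [613.3 334.2  60. ]
propA [528.5 334.9  95. ]
propB [447.3 228.6  95. ]
back [ 612.4 -228.4  140. ]
jar [528.1 123.   57. ]
lidknob [438.7 116.3  48. ]
lidcap [439.  121.7  29. ]
cone [616.7 114.8  33. ]
cL [623.6 148.6  33. ]
cR [604.1  83.3  33. ]
bluetop [704.  402.8  80. ]
```

Request:
jog_arm(
  steps=[
    {"fingers":100,"delta_pos":[462,721,0],"turn":59},
    {"fingers":100,"delta_pos":[462,721,0],"turn":59},
    {"fingers":100,"delta_pos":[462,721,0],"turn":59},
    {"fingers":100,"delta_pos":[462,721,0],"turn":59},
    {"fingers":100,"delta_pos":[462,721,0],"turn":59},
    {"fingers":100,"delta_pos":[462,721,0],"turn":59},
    {"fingers":100,"delta_pos":[462,721,0],"turn":59},
    {"fingers":100,"delta_pos":[462,721,0],"turn":59},
    {"fingers":100,"delta_pos":[462,721,0],"turn":59},
    {"fingers":100,"delta_pos":[462,721,0],"turn":59},
    {"fingers":100,"delta_pos":[462,721,0],"turn":59},
    {"fingers":100,"delta_pos":[462,721,0],"turn":59},
    {"fingers":100,"delta_pos":[462,721,0],"turn":59},
    {"fingers":100,"delta_pos":[462,721,0],"turn":59},
    {"fingers":100,"delta_pos":[462,721,0],"turn":59},
    {"fingers":100,"delta_pos":[462,721,0],"turn":59},
    {"fingers":100,"delta_pos":[462,721,0],"turn":59},
    {"fingers":100,"delta_pos":[462,721,0],"turn":59},
    {"fingers":100,"delta_pos":[462,721,0],"turn":59},
    {"fingers":100,"delta_pos":[462,721,0],"turn":59},
  ],
)

```text
time_s: 2.67
position: [0.6049, 0.0982, 0.2397]
tcp_rot: [[0.958, 0.0, 0.287], [-0.287, -0.0, 0.958], [0.0, -1.0, -0.0]]
force: [1.1, 0.3, 0.2]
opening: 0.995
```

Request:
jog_arm(
  steps=[
    {"fingers":100,"delta_pos":[0,0,-60],"turn":0},
    {"fingers":100,"delta_pos":[0,0,-60],"turn":0},
    {"fingers":100,"delta_pos":[0,0,-60],"turn":0},
    {"fingers":100,"delta_pos":[0,0,-60],"turn":0},
  ],
)

```text
time_s: 3.0
position: [0.6034, 0.0962, 0.1786]
tcp_rot: [[0.958, -0.003, 0.287], [-0.287, 0.0, 0.958], [-0.003, -1.0, -0.001]]
force: [0.5, -0.1, 0.8]
opening: 0.999
```

```bash
cat >> h.py <<'E'
def wrist(uvs=None,name=None):
    s=read_state(); return s
def wT(s):
    ci=camera_info('wrist'); T=np.eye(4); T[:3,:3]=s['tcp_rot']; T[:3,3]=s['position']; return T@ci['tool_from_camera'],ci
def wback(s,uv,z):
    T,ci=wT(s); f=240/np.tan(np.radians(ci['fov_y']/2))
    d=T[:3,:3]@np.array([(uv[0]-ci['cx'])/f,(uv[1]-ci['cy'])/f,1]); o=T[:3,3]
    return o+d*(z-o[2])/d[2]
def wproj(s,P):
    T,ci=wT(s); f=240/np.tan(np.radians(ci['fov_y']/2)); p=np.linalg.inv(T)@np.r_[P,1]
    return np.array([ci['cx']+f*p[0]/p[2],ci['cy']+f*p[1]/p[2]])
def st():
    s=read_state(); R=np.array(s['tcp_rot']); print('t',round(s['time_s'],2),'pos',np.round(np.array(s['position'])*1000,1),'ang',round(np.degrees(np.arctan2(R[1,0],R[0,0])),1),'F',np.round(s['force'],1),'op',round(s['opening']*87,1)); return s
E
python3 - <<'E'
from h import *
s=st(); snap('wrist','w1'); snap('scene','s1')
for t in ['cone_pack_mid','jar_mid','lid_knob','prop1_mid']: print(t,[(np.round(d['position'],4).tolist(),round(d['confidence'],2)) for d in tip_of(t,'wrist')])
E
```

```text
t 3.0 pos [603.4  96.2 178.6] ang -16.7 F [ 0.5 -0.1  0.8] op 86.9
cone_pack_mid [([0.6119, 0.1196, 0.0229], 0.85)]
jar_mid [([0.5277, 0.1255, 0.0365], 0.8)]
lid_knob [([0.4369, 0.1205, 0.0409], 0.91), ([0.5258, 0.1245, 0.0347], 0.55)]
prop1_mid [([0.4459, 0.2335, 0.0532], 0.94), ([0.5286, 0.1242, 0.0364], 0.74)]
```

View pics/w1.png

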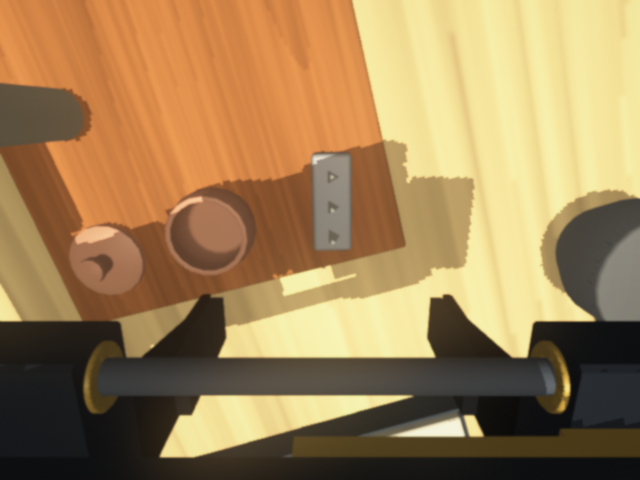

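View pics/s1.png

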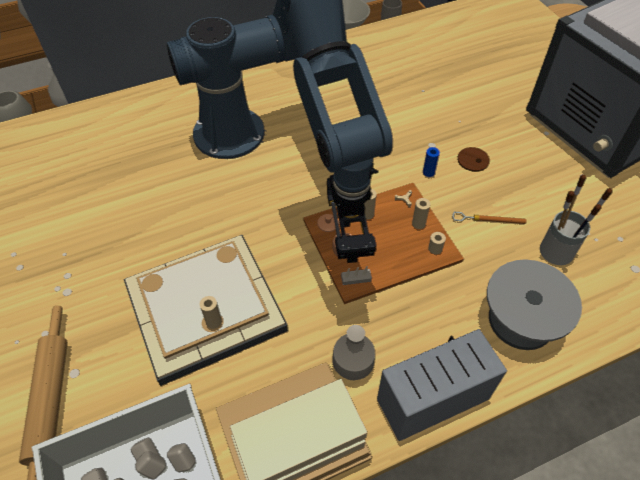

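Run:
```python
from h import *
s=st()
print([np.round(wback(s,p,z)*1000,1) for p,z in [((332,201),.033),((313,153),.033),((352,153),.033),((352,250),.033),((313,250),.033)]])
print('jar',np.round(wback(s,(208,231),.057)*1000,1))
```

```text
t 3.3 pos [605.   95.6 181.2] ang -16.7 F [-0.3  0.   0.3] op 86.9
[array([615.7, 116.2,  33. ]), array([612.7, 152. ,  33. ]), array([638.3, 144.2,  33. ]), array([619.4,  76.8,  33. ]), array([591.9,  85.2,  33. ])]
jar [531.9 125.4  57. ]
```

Request:
jog_arm(
  steps=[
    {"fingers":70,"delta_pos":[11,20,-20],"turn":0},
    {"fingers":70,"delta_pos":[11,20,-60],"turn":0},
    {"fingers":70,"delta_pos":[11,20,-95],"turn":0},
    {"fingers":70,"delta_pos":[11,20,-120],"turn":0},
    {"fingers":70,"delta_pos":[11,20,-135],"turn":0},
    {"fingers":70,"delta_pos":[11,20,-144],"turn":0},
    {"fingers":70,"delta_pos":[11,20,-144],"turn":0},
    {"fingers":45,"delta_pos":[11,20,-144],"turn":0},
    {"fingers":40,"delta_pos":[11,20,-144],"turn":0},
    {"fingers":35,"delta_pos":[11,20,-144],"turn":0},
    {"fingers":30,"delta_pos":[11,20,-144],"turn":0},
    {"fingers":20,"delta_pos":[11,20,-144],"turn":0},
    {"fingers":10,"delta_pos":[11,20,-144],"turn":0},
    {"fingers":10,"delta_pos":[11,20,-144],"turn":0},
    {"fingers":10,"delta_pos":[11,20,-144],"turn":0},
  ],
)

```text
time_s: 4.55
position: [0.6151, 0.1162, 0.0362]
tcp_rot: [[0.958, 0.0, 0.287], [-0.287, 0.0, 0.958], [0.0, -1.0, 0.0]]
force: [-1.6, 0.4, 4.6]
opening: 0.319
```

Request:
jog_arm(
  steps=[
    {"fingers":10,"delta_pos":[0,0,15],"turn":0},
    {"fingers":10,"delta_pos":[0,0,50],"turn":0},
    {"fingers":10,"delta_pos":[-5,-10,85],"turn":2},
    {"fingers":10,"delta_pos":[-16,-35,110],"turn":4},
    {"fingers":10,"delta_pos":[-30,-66,120],"turn":6},
    {"fingers":10,"delta_pos":[-46,-102,120],"turn":8},
    {"fingers":10,"delta_pos":[-62,-138,120],"turn":10},
    {"fingers":10,"delta_pos":[-78,-174,120],"turn":12},
    {"fingers":10,"delta_pos":[-94,-210,120],"turn":14},
    {"fingers":10,"delta_pos":[-110,-246,120],"turn":16},
    {"fingers":10,"delta_pos":[-126,-282,120],"turn":18},
    {"fingers":10,"delta_pos":[-142,-318,120],"turn":19},
    {"fingers":10,"delta_pos":[-154,-343,120],"turn":19},
    {"fingers":10,"delta_pos":[-159,-354,115],"turn":19},
    {"fingers":10,"delta_pos":[-159,-354,95],"turn":19},
    {"fingers":10,"delta_pos":[-159,-354,70],"turn":19},
    {"fingers":10,"delta_pos":[-159,-354,58],"turn":19},
    {"fingers":10,"delta_pos":[-159,-354,51],"turn":19},
    {"fingers":10,"delta_pos":[-159,-354,51],"turn":19},
    {"fingers":10,"delta_pos":[-159,-354,51],"turn":19},
  ],
)

```text
time_s: 6.22
position: [0.4564, -0.2375, 0.0863]
tcp_rot: [[0.999, -0.0, -0.041], [0.041, 0.0, 0.999], [-0.0, -1.0, 0.0]]
force: [-0.1, -0.3, 0.2]
opening: 0.316
```

Run:
```python
from h import *
s=st(); snap('wrist','w2'); snap('scene','s2');snap('top','t2')
for t in ['cone_pack_mid']:
  for c in ('wrist','scene','top'): print(t,[(np.round(d['position'],4).tolist(),round(d['confidence'],2)) for d in tip_of(t,c)])
```

```text
t 6.22 pos [ 456.4 -237.5   86.3] ang 2.4 F [-0.1 -0.3  0.2] op 27.5
cone_pack_mid [([0.4558, -0.2374, 0.0732], 0.85)]
cone_pack_mid []
cone_pack_mid [([0.5256, 0.2272, -0.0002], 0.64)]
```

View pics/w2.png

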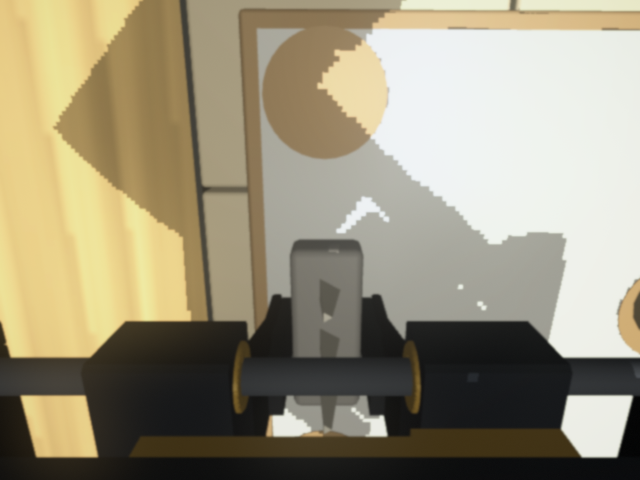

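Run:
```python
from h import *
s=st(); print('L',np.round(wback(s,(325,92),.06)*1000,1), 'bar top end mid',np.round(wback(s,(327,243),.083)*1000,1))
```

```text
t 6.52 pos [ 456.6 -238.1   87.3] ang 2.3 F [ 0.8  0.6 -0.8] op 27.4
L [ 451.9 -148.2   60. ] bar top end mid [ 454.8 -202.1   83. ]
```

Request:
jog_arm(
  steps=[
    {"fingers":10,"delta_pos":[0,0,-2],"turn":0},
    {"fingers":10,"delta_pos":[0,0,-4],"turn":0},
    {"fingers":10,"delta_pos":[0,0,-5],"turn":0},
    {"fingers":10,"delta_pos":[0,0,-5],"turn":0},
  ],
)

```text
time_s: 6.85
position: [0.4559, -0.2378, 0.0813]
tcp_rot: [[0.999, -0.0, -0.04], [0.04, 0.0, 0.999], [-0.0, -1.0, 0.0]]
force: [0.2, -0.1, -0.1]
opening: 0.318
```

Request:
jog_arm(
  steps=[
    {"fingers":10,"delta_pos":[0,0,-1],"turn":0},
    {"fingers":10,"delta_pos":[0,0,-1],"turn":0},
    {"fingers":33,"delta_pos":[0,0,-1],"turn":0},
    {"fingers":40,"delta_pos":[0,0,-1],"turn":0},
    {"fingers":50,"delta_pos":[0,0,-1],"turn":0},
    {"fingers":55,"delta_pos":[0,0,-1],"turn":0},
    {"fingers":55,"delta_pos":[0,0,10],"turn":0},
    {"fingers":55,"delta_pos":[0,0,40],"turn":0},
    {"fingers":55,"delta_pos":[0,0,80],"turn":0},
    {"fingers":55,"delta_pos":[0,0,119],"turn":0},
    {"fingers":100,"delta_pos":[0,0,119],"turn":0},
  ],
)

```text
time_s: 7.77
position: [0.4598, -0.2407, 0.2071]
tcp_rot: [[0.999, 0.011, -0.041], [0.041, -0.009, 0.999], [0.011, -1.0, -0.01]]
force: [1.3, -0.9, -0.4]
opening: 0.575
```

Run:
```python
from h import *
s=st(); snap('wrist','w3')
for t in ['cone_pack_mid']:
  for c in ('wrist',): print(t,[(np.round(d['position'],4).tolist(),round(d['confidence'],2)) for d in tip_of(t,c)])
```

```text
t 7.77 pos [ 459.8 -240.7  207.1] ang 2.3 F [ 1.3 -0.9 -0.4] op 50.1
cone_pack_mid [([0.4575, -0.236, 0.0685], 0.94)]
```

View pics/w3.png

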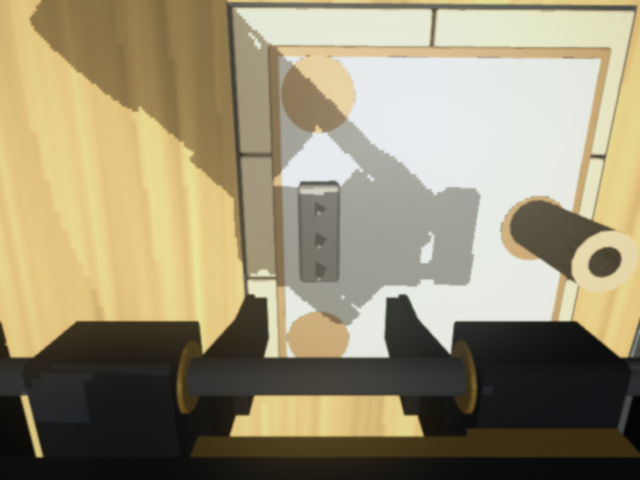

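Request:
jog_arm(
  steps=[
    {"fingers":100,"delta_pos":[7,35,0],"turn":-7},
    {"fingers":100,"delta_pos":[14,72,0],"turn":-14},
    {"fingers":100,"delta_pos":[22,108,0],"turn":-21},
    {"fingers":100,"delta_pos":[29,145,0],"turn":-28},
    {"fingers":100,"delta_pos":[36,180,0],"turn":-35},
    {"fingers":100,"delta_pos":[43,216,0],"turn":-42},
    {"fingers":100,"delta_pos":[50,252,0],"turn":-49},
    {"fingers":100,"delta_pos":[58,288,0],"turn":-56},
    {"fingers":100,"delta_pos":[65,325,0],"turn":-63},
    {"fingers":100,"delta_pos":[72,350,0],"turn":-70},
    {"fingers":100,"delta_pos":[72,362,0],"turn":-77},
    {"fingers":100,"delta_pos":[72,362,-20],"turn":-84},
    {"fingers":100,"delta_pos":[72,362,-40],"turn":-90},
    {"fingers":100,"delta_pos":[72,362,-40],"turn":-90},
    {"fingers":100,"delta_pos":[72,362,-40],"turn":-90},
  ],
)

```text
time_s: 9.12
position: [0.5256, 0.1242, 0.1572]
tcp_rot: [[0.04, -0.008, 0.999], [-0.999, -0.0, 0.04], [-0.0, -1.0, -0.008]]
force: [-0.9, -0.1, 0.9]
opening: 0.998
```

Run:
```python
from h import *
s=st(); snap('wrist','w4')
for t in ['jar_mid','lid_knob']:
  for c in ('wrist',): print(t,[(np.round(d['position'],4).tolist(),round(d['confidence'],2)) for d in tip_of(t,c)])
```

```text
t 9.12 pos [525.6 124.2 157.2] ang -87.7 F [-0.9 -0.1  0.9] op 86.8
jar_mid [([0.5265, 0.1255, 0.0357], 0.85)]
lid_knob [([0.4408, 0.1216, 0.0403], 0.9)]
```

View pics/w4.png

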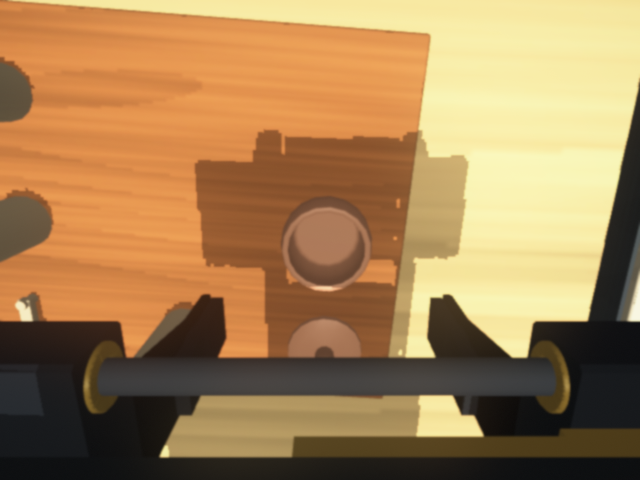

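Run:
```python
from h import *
s=st()
print('jar',np.round(wback(s,(326.5,244),.057)*1000,1),'lidcap',np.round(wback(s,(325,355),.04)*1000,1))
```

```text
t 9.27 pos [527.8 124.  159.7] ang -87.6 F [ 0.  -0.1  0.2] op 86.6
jar [533.3 122.9  57. ] lidcap [444.  120.3  40. ]
```

Request:
jog_arm(
  steps=[
    {"fingers":100,"delta_pos":[1,0,-30],"turn":0},
    {"fingers":100,"delta_pos":[1,0,-65],"turn":0},
    {"fingers":100,"delta_pos":[1,0,-95],"turn":0},
    {"fingers":100,"delta_pos":[1,0,-115],"turn":0},
    {"fingers":100,"delta_pos":[1,0,-122],"turn":0},
    {"fingers":100,"delta_pos":[1,0,-122],"turn":0},
    {"fingers":80,"delta_pos":[1,0,-122],"turn":0},
    {"fingers":75,"delta_pos":[1,0,-122],"turn":0},
    {"fingers":70,"delta_pos":[1,0,-122],"turn":0},
    {"fingers":65,"delta_pos":[1,0,-122],"turn":0},
    {"fingers":55,"delta_pos":[1,0,-122],"turn":0},
    {"fingers":45,"delta_pos":[1,0,-122],"turn":0},
    {"fingers":45,"delta_pos":[1,0,-122],"turn":0},
    {"fingers":45,"delta_pos":[1,0,-122],"turn":0},
  ],
)

```text
time_s: 10.43
position: [0.5297, 0.1242, 0.0394]
tcp_rot: [[0.04, 0.001, 0.999], [-0.999, 0.0, 0.04], [-0.0, -1.0, 0.001]]
force: [-0.3, 0.2, 6.3]
opening: 0.663
```

Request:
jog_arm(
  steps=[
    {"fingers":45,"delta_pos":[0,0,10],"turn":0},
    {"fingers":45,"delta_pos":[0,0,40],"turn":0},
    {"fingers":45,"delta_pos":[0,-10,75],"turn":0},
    {"fingers":45,"delta_pos":[0,-35,105],"turn":0},
    {"fingers":45,"delta_pos":[1,-70,120],"turn":0},
    {"fingers":45,"delta_pos":[1,-108,120],"turn":0},
    {"fingers":45,"delta_pos":[2,-146,120],"turn":0},
    {"fingers":45,"delta_pos":[2,-184,120],"turn":0},
    {"fingers":45,"delta_pos":[3,-222,120],"turn":0},
    {"fingers":45,"delta_pos":[3,-260,120],"turn":0},
    {"fingers":45,"delta_pos":[4,-298,120],"turn":0},
    {"fingers":45,"delta_pos":[4,-330,120],"turn":0},
    {"fingers":45,"delta_pos":[5,-350,120],"turn":0},
    {"fingers":45,"delta_pos":[5,-359,110],"turn":0},
    {"fingers":45,"delta_pos":[5,-359,85],"turn":0},
    {"fingers":45,"delta_pos":[5,-359,65],"turn":0},
    {"fingers":45,"delta_pos":[5,-359,54],"turn":0},
    {"fingers":45,"delta_pos":[5,-359,49],"turn":0},
    {"fingers":45,"delta_pos":[5,-359,49],"turn":0},
    {"fingers":45,"delta_pos":[5,-359,49],"turn":0},
  ],
)

```text
time_s: 12.1
position: [0.5344, -0.2344, 0.0877]
tcp_rot: [[0.041, 0.0, 0.999], [-0.999, 0.0, 0.041], [-0.0, -1.0, 0.0]]
force: [-0.6, -0.6, -0.6]
opening: 0.651
```

Run:
```python
from h import *
s=st(); snap('wrist','w5'); snap('scene','s5')
```

```text
t 12.1 pos [ 534.4 -234.4   87.7] ang -87.6 F [-0.6 -0.6 -0.6] op 56.7
```

View pics/w5.png

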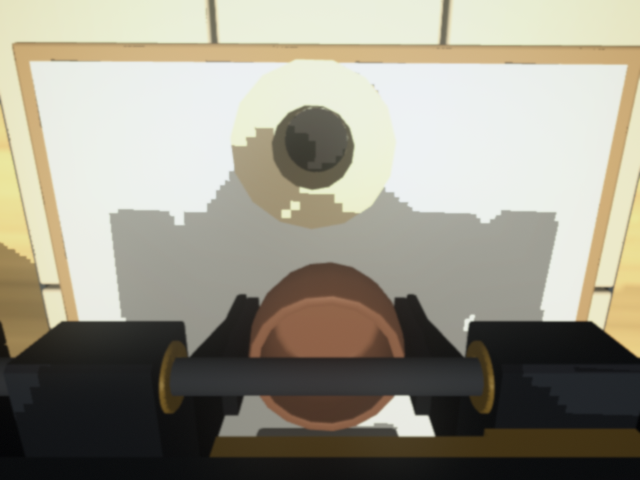

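View pics/s5.png

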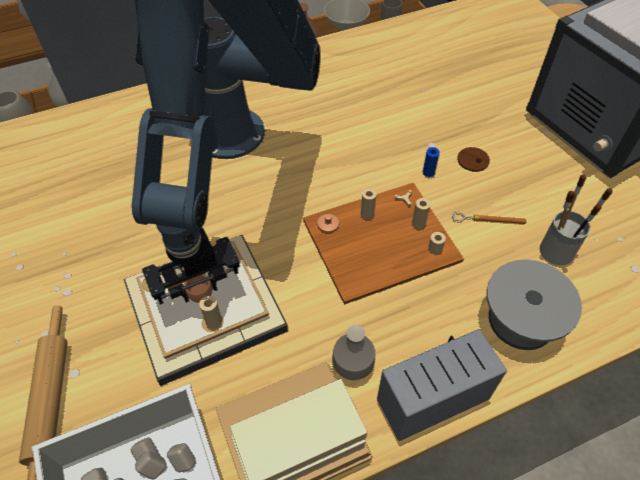

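Run:
```python
from h import *
s=st()
for dx in (0,):
  c=np.array(s['position'])+[dx,0,0]
  for name,r,z in (('mouth out',.0275,.106),('wide',.0295,.09),('in',.0235,.106)):
    pts=[wproj(s,[c[0]+r*np.cos(a),c[1]+r*np.sin(a),z]) for a in np.linspace(0,6.28,60)]
    pts=np.array(pts); print(name,pts.min(0).round(),pts.max(0).round())
```

```text
t 12.2 pos [ 535.  -235.    88.6] ang -87.6 F [-0.   0.3 -0.6] op 57.1
mouth out [245. 288.] [402. 425.]
wide [247. 266.] [400. 402.]
in [256. 299.] [390. 416.]
```

Request:
jog_arm(
  steps=[
    {"fingers":45,"delta_pos":[0,0,-2],"turn":0},
    {"fingers":45,"delta_pos":[0,0,-3],"turn":0},
    {"fingers":45,"delta_pos":[0,0,-3],"turn":0},
    {"fingers":45,"delta_pos":[0,0,-3],"turn":0},
  ],
)

```text
time_s: 12.53
position: [0.5342, -0.235, 0.0848]
tcp_rot: [[0.04, 0.0, 0.999], [-0.999, -0.0, 0.04], [0.0, -1.0, 0.0]]
force: [0.6, -0.9, -1.2]
opening: 0.654
```

Request:
jog_arm(
  steps=[
    {"fingers":45,"delta_pos":[0,0,-1],"turn":0},
    {"fingers":45,"delta_pos":[0,0,-1],"turn":0},
    {"fingers":68,"delta_pos":[0,0,-1],"turn":0},
    {"fingers":75,"delta_pos":[0,0,-1],"turn":0},
    {"fingers":90,"delta_pos":[0,0,-1],"turn":0},
    {"fingers":100,"delta_pos":[0,0,-1],"turn":0},
    {"fingers":100,"delta_pos":[0,0,-1],"turn":0},
    {"fingers":100,"delta_pos":[0,0,10],"turn":0},
    {"fingers":100,"delta_pos":[0,0,40],"turn":0},
    {"fingers":100,"delta_pos":[0,0,80],"turn":0},
    {"fingers":100,"delta_pos":[0,0,115],"turn":0},
    {"fingers":100,"delta_pos":[0,0,115],"turn":0},
    {"fingers":100,"delta_pos":[0,0,115],"turn":0},
    {"fingers":100,"delta_pos":[0,0,115],"turn":0},
  ],
)

```text
time_s: 13.7
position: [0.5337, -0.2346, 0.1997]
tcp_rot: [[0.04, -0.0, 0.999], [-0.999, 0.0, 0.04], [-0.0, -1.0, -0.0]]
force: [0.3, 0.8, -0.1]
opening: 1.001
```

Run:
```python
from h import *
s=st(); snap('wrist','w6')
for t in ['jar_mid']:
  for c in ('wrist',): print(t,[(np.round(d['position'],4).tolist(),round(d['confidence'],2)) for d in tip_of(t,c)])
```

```text
t 13.7 pos [ 533.7 -234.6  199.7] ang -87.7 F [ 0.3  0.8 -0.1] op 87.1
jar_mid [([0.5304, -0.2377, 0.0842], 0.64)]
```

View pics/w6.png

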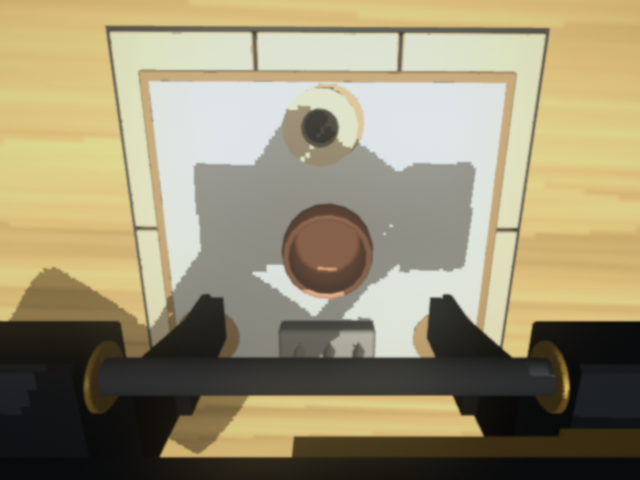

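Run:
```python
from h import *
s=st(); s=dict(s); s['position']=np.array([.535,-.235,.2])
for n,r,z in (('out',.0275,.102),('in',.0235,.102),('wide',.0295,.085)):
  for dx in (0,-.004):
    pts=np.array([wproj(s,[.535+dx+r*np.cos(a),-.235+r*np.sin(a),z]) for a in np.linspace(0,6.28,90)]); print(n,dx,pts.min(0).round(),pts.max(0).round())
im=cv2.imread('pics/w6.png')[190:320,260:400]; cv2.imwrite('pics/w6c.png',cv2.resize(im,None,fx=4,fy=4,interpolation=cv2.INTER_CUBIC))
```

```text
t 13.8 pos [ 533.  -234.2  198.2] ang -87.7 F [-0.2  0.9  0.3] op 86.6
out 0 [280. 211.] [370. 296.]
out -0.004 [280. 217.] [369. 301.]
in 0 [286. 217.] [363. 290.]
in -0.004 [286. 224.] [363. 296.]
wide 0 [280. 201.] [370. 288.]
wide -0.004 [279. 208.] [370. 293.]
```

View pics/w6c.png

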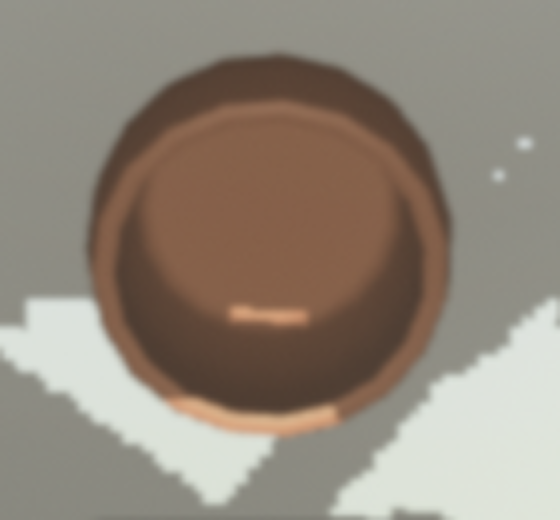

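Request:
jog_arm(
  steps=[
    {"fingers":100,"delta_pos":[-10,36,0],"turn":0},
    {"fingers":100,"delta_pos":[-20,72,0],"turn":0},
    {"fingers":100,"delta_pos":[-30,110,0],"turn":0},
    {"fingers":100,"delta_pos":[-40,148,0],"turn":0},
    {"fingers":100,"delta_pos":[-50,186,0],"turn":0},
    {"fingers":100,"delta_pos":[-60,224,0],"turn":0},
    {"fingers":100,"delta_pos":[-70,262,0],"turn":0},
    {"fingers":100,"delta_pos":[-80,300,0],"turn":0},
    {"fingers":80,"delta_pos":[-90,335,-10],"turn":0},
    {"fingers":60,"delta_pos":[-96,356,-35],"turn":0},
    {"fingers":60,"delta_pos":[-96,356,-60],"turn":0},
    {"fingers":60,"delta_pos":[-96,356,-60],"turn":0},
    {"fingers":60,"delta_pos":[-96,356,-60],"turn":0},
    {"fingers":60,"delta_pos":[-96,356,-60],"turn":0},
    {"fingers":60,"delta_pos":[-96,356,-60],"turn":0},
  ],
)

```text
time_s: 15.05
position: [0.4393, 0.1204, 0.1403]
tcp_rot: [[0.039, 0.002, 0.999], [-0.999, 0.0, 0.039], [0.0, -1.0, 0.002]]
force: [0.5, 0.1, 0.0]
opening: 0.621
```

Run:
```python
from h import *
s=st(); im=snap('wrist','w7')
for t in ['lid_knob']:
  for c in ('wrist',): print(t,[(np.round(d['position'],4).tolist(),round(d['confidence'],2)) for d in tip_of(t,c)])
s=dict(s); s['position']=np.array([.439,.121,.14])
for n,r,z in (('cap',.028,.029),('knob',.009,.041)):
    pts=np.array([wproj(s,[.439+r*np.cos(a),.121+r*np.sin(a),z]) for a in np.linspace(0,6.28,90)]); print(n,pts.min(0).round(),pts.max(0).round())
print(wproj(s,[.443,.125,.03])-wproj(s,[.439,.121,.03]))
```

```text
t 15.05 pos [439.3 120.4 140.3] ang -87.8 F [0.5 0.1 0. ] op 54.1
lid_knob [([0.4398, 0.1216, 0.0428], 0.89)]
cap [281. 206.] [368. 289.]
knob [310. 241.] [339. 268.]
[-6.04382074 -6.19943469]
```

View pics/w7.png

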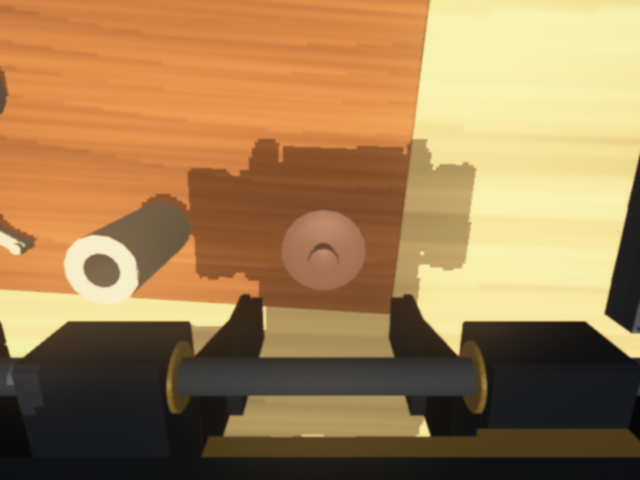

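Request:
jog_arm(
  steps=[
    {"fingers":60,"delta_pos":[0,2,-30],"turn":0},
    {"fingers":60,"delta_pos":[0,2,-60],"turn":0},
    {"fingers":60,"delta_pos":[0,2,-80],"turn":0},
    {"fingers":50,"delta_pos":[0,2,-88],"turn":0},
    {"fingers":45,"delta_pos":[0,2,-92],"turn":0},
    {"fingers":40,"delta_pos":[0,2,-92],"turn":0},
    {"fingers":35,"delta_pos":[0,2,-92],"turn":0},
    {"fingers":30,"delta_pos":[0,2,-92],"turn":0},
    {"fingers":25,"delta_pos":[0,2,-92],"turn":0},
    {"fingers":20,"delta_pos":[0,2,-92],"turn":0},
    {"fingers":15,"delta_pos":[0,2,-92],"turn":0},
    {"fingers":5,"delta_pos":[0,2,-92],"turn":0},
    {"fingers":5,"delta_pos":[0,2,-92],"turn":0},
    {"fingers":5,"delta_pos":[0,2,-92],"turn":0},
    {"fingers":5,"delta_pos":[0,2,-92],"turn":0},
  ],
)

```text
time_s: 16.4
position: [0.4385, 0.1231, 0.0481]
tcp_rot: [[0.041, 0.001, 0.999], [-0.999, -0.0, 0.041], [0.0, -1.0, 0.001]]
force: [-0.9, -0.3, 6.1]
opening: 0.195
```

Request:
jog_arm(
  steps=[
    {"fingers":5,"delta_pos":[0,0,10],"turn":0},
    {"fingers":5,"delta_pos":[0,0,40],"turn":0},
    {"fingers":5,"delta_pos":[0,0,80],"turn":0},
    {"fingers":5,"delta_pos":[5,-20,110],"turn":0},
    {"fingers":5,"delta_pos":[15,-50,120],"turn":0},
    {"fingers":5,"delta_pos":[25,-86,120],"turn":0},
    {"fingers":5,"delta_pos":[35,-122,120],"turn":0},
    {"fingers":5,"delta_pos":[45,-158,120],"turn":0},
    {"fingers":5,"delta_pos":[55,-195,120],"turn":0},
    {"fingers":5,"delta_pos":[65,-232,120],"turn":0},
    {"fingers":5,"delta_pos":[75,-268,120],"turn":0},
    {"fingers":5,"delta_pos":[83,-304,120],"turn":0},
    {"fingers":5,"delta_pos":[90,-335,120],"turn":0},
    {"fingers":5,"delta_pos":[96,-353,120],"turn":0},
    {"fingers":5,"delta_pos":[96,-358,112],"turn":0},
    {"fingers":5,"delta_pos":[96,-358,102],"turn":0},
    {"fingers":5,"delta_pos":[96,-358,98],"turn":0},
    {"fingers":5,"delta_pos":[96,-358,98],"turn":0},
    {"fingers":5,"delta_pos":[96,-358,98],"turn":0},
    {"fingers":5,"delta_pos":[96,-358,98],"turn":0},
  ],
)

```text
time_s: 18.07
position: [0.5339, -0.2334, 0.1455]
tcp_rot: [[0.042, -0.001, 0.999], [-0.999, 0.001, 0.042], [-0.001, -1.0, -0.001]]
force: [0.3, -0.4, 0.8]
opening: 0.196
```

Run:
```python
from h import *
s=st(); im=snap('wrist','w8'); snap('scene','s8'); 
cv2.imwrite('pics/s8c.png',cv2.resize(cv2.imread('pics/s8.png')[200:380,110:300],None,fx=3.2,fy=3.2,interpolation=cv2.INTER_CUBIC))
s=dict(s); s['position']=np.array([.535,-.235,.146])
for n,r,z in (('cap',.028,.127),('capbot',.028,.12),('flangebot',.016,.113),('knob',.009,.139),('jarout',.0275,.102),('wide',.0295,.08)):
    pts=np.array([wproj(s,[.535+r*np.cos(a),-.235+r*np.sin(a),z]) for a in np.linspace(0,6.28,90)]); print(n,pts.min(0).round(),pts.max(0).round())
```

```text
t 18.07 pos [ 533.9 -233.4  145.5] ang -87.6 F [ 0.3 -0.4  0.8] op 17.0
cap [259. 252.] [389. 369.]
capbot [262. 247.] [386. 361.]
flangebot [290. 268.] [358. 330.]
knob [302. 307.] [346. 346.]
jarout [268. 236.] [380. 340.]
wide [270. 221.] [379. 323.]
```

View pics/w8.png

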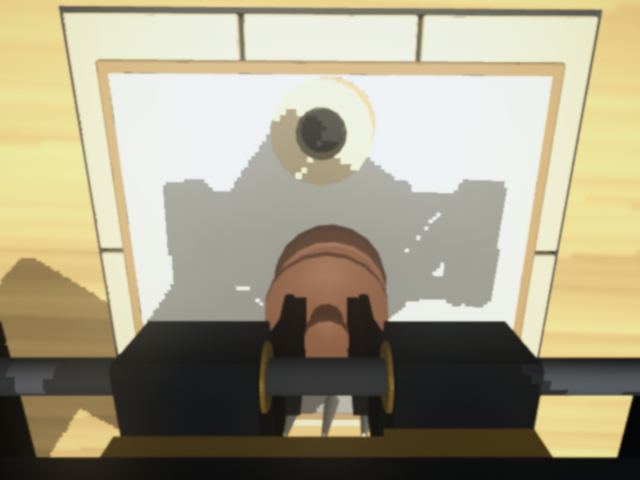

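View pics/s8c.png

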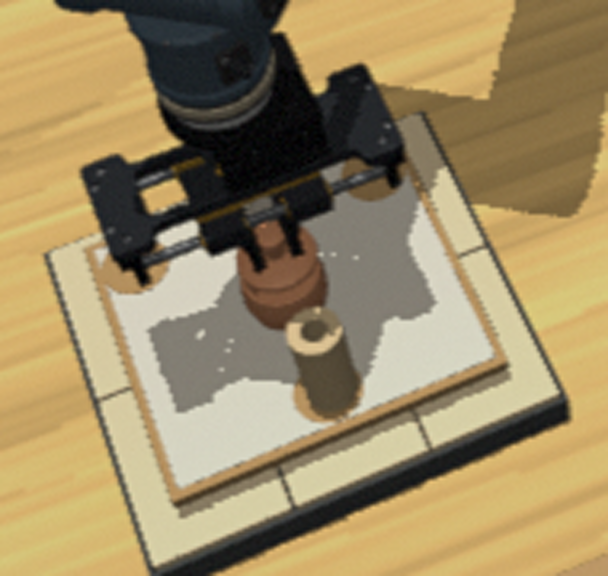

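Run:
```python
import cv2
im=cv2.imread('pics/w8.png')[210:370,240:410]; cv2.imwrite('pics/w8c.png',cv2.resize(im,None,fx=3.5,fy=3.5,interpolation=cv2.INTER_CUBIC))
```

```text
(no output)
```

View pics/w8c.png

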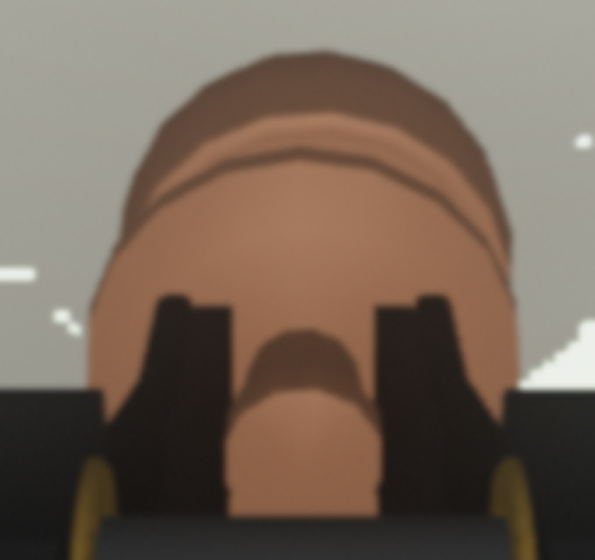

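Request:
jog_arm(
  steps=[
    {"fingers":5,"delta_pos":[0,-1.5,0],"turn":0},
    {"fingers":5,"delta_pos":[0,-1.5,0],"turn":0},
    {"fingers":5,"delta_pos":[0,-1.5,0],"turn":0},
  ],
)

```text
time_s: 18.42
position: [0.5343, -0.2365, 0.1459]
tcp_rot: [[0.04, 0.001, 0.999], [-0.999, -0.0, 0.04], [0.0, -1.0, 0.001]]
force: [-0.1, -0.1, -1.0]
opening: 0.195
```

Run:
```python
from h import *
s=st(); snap('wrist','w9'); st()
im=cv2.imread('pics/w9.png')[210:370,240:410]; cv2.imwrite('pics/w9c.png',cv2.resize(im,None,fx=3.5,fy=3.5,interpolation=cv2.INTER_CUBIC))
```

```text
t 18.42 pos [ 534.3 -236.5  145.9] ang -87.7 F [-0.1 -0.1 -1. ] op 17.0
t 18.47 pos [ 534.2 -236.5  145.8] ang -87.7 F [ 0.2  0.8 -1.3] op 16.8
```

View pics/w9c.png

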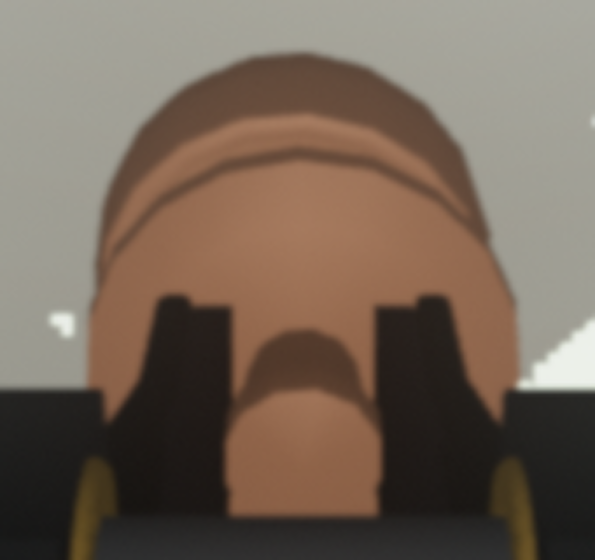

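Request:
jog_arm(
  steps=[
    {"fingers":5,"delta_pos":[0,1,-3],"turn":0},
    {"fingers":5,"delta_pos":[0,1,-6],"turn":0},
    {"fingers":5,"delta_pos":[0,1,-9],"turn":0},
    {"fingers":5,"delta_pos":[0,1,-11],"turn":0},
    {"fingers":5,"delta_pos":[0,1,-13],"turn":0},
    {"fingers":5,"delta_pos":[0,1,-15],"turn":0},
    {"fingers":5,"delta_pos":[0,1,-16],"turn":0},
    {"fingers":5,"delta_pos":[0,1,-16],"turn":0},
    {"fingers":5,"delta_pos":[0,1,-16],"turn":0},
  ],
)

```text
time_s: 19.22
position: [0.5341, -0.2355, 0.1295]
tcp_rot: [[0.04, -0.0, 0.999], [-0.999, 0.0, 0.04], [-0.0, -1.0, -0.0]]
force: [0.9, 0.2, 0.4]
opening: 0.199
```

Run:
```python
from h import *
s=st(); snap('wrist','w10'); st()
im=cv2.imread('pics/w10.png')[210:370,240:410]; cv2.imwrite('pics/w10c.png',cv2.resize(im,None,fx=3.5,fy=3.5,interpolation=cv2.INTER_CUBIC))
```

```text
t 19.22 pos [ 534.1 -235.5  129.5] ang -87.7 F [0.9 0.2 0.4] op 17.3
t 19.27 pos [ 534.2 -235.4  129.6] ang -87.7 F [-0.4 -0.3  0.1] op 17.1
```

View pics/w10c.png

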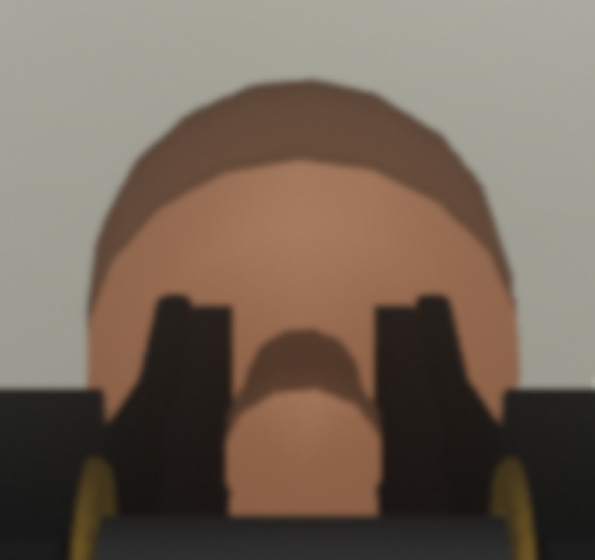

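Request:
jog_arm(
  steps=[
    {"fingers":5,"delta_pos":[0,0,-1],"turn":0},
    {"fingers":5,"delta_pos":[0,0,-2],"turn":0},
    {"fingers":5,"delta_pos":[0,0,-2],"turn":0},
    {"fingers":5,"delta_pos":[0,0,-2],"turn":0},
  ],
)

```text
time_s: 19.6
position: [0.5343, -0.2356, 0.1281]
tcp_rot: [[0.04, 0.001, 0.999], [-0.999, -0.0, 0.04], [0.001, -1.0, 0.001]]
force: [-0.9, 0.5, 3.6]
opening: 0.198
```

Request:
jog_arm(
  steps=[
    {"fingers":22,"delta_pos":[0,0,0],"turn":0},
    {"fingers":28,"delta_pos":[0,0,0],"turn":0},
    {"fingers":40,"delta_pos":[0,0,0],"turn":0},
    {"fingers":50,"delta_pos":[0,0,0],"turn":0},
    {"fingers":50,"delta_pos":[0,0,0],"turn":0},
    {"fingers":50,"delta_pos":[0,0,15],"turn":0},
    {"fingers":60,"delta_pos":[0,0,40],"turn":0},
    {"fingers":80,"delta_pos":[0,0,72],"turn":0},
    {"fingers":80,"delta_pos":[0,0,72],"turn":0},
    {"fingers":80,"delta_pos":[0,0,72],"turn":0},
  ],
)

```text
time_s: 20.43
position: [0.5353, -0.2362, 0.2015]
tcp_rot: [[0.04, 0.004, 0.999], [-0.999, -0.003, 0.04], [0.003, -1.0, 0.004]]
force: [-0.1, 0.0, -0.4]
opening: 0.715
```

Run:
```python
from h import *
s=st(); snap('wrist','w11'); snap('scene','s11')
cv2.imwrite('pics/s11c.png',cv2.resize(cv2.imread('pics/s11.png')[200:380,110:300],None,fx=3.2,fy=3.2,interpolation=cv2.INTER_CUBIC))
```

```text
t 20.43 pos [ 535.3 -236.2  201.5] ang -87.7 F [-0.1  0.  -0.4] op 62.2
```

View pics/w11.png

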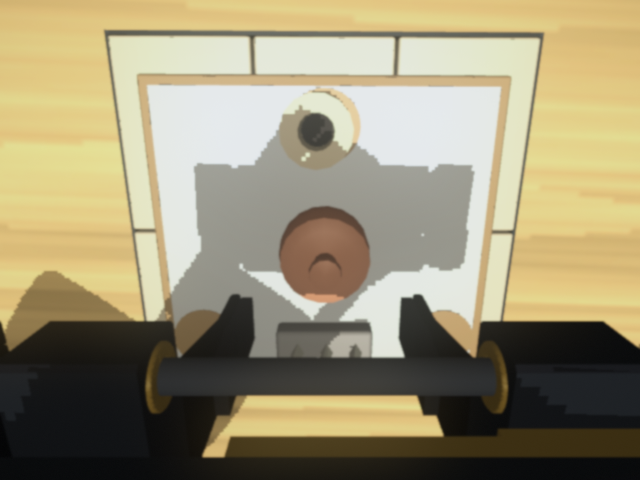

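View pics/s11c.png

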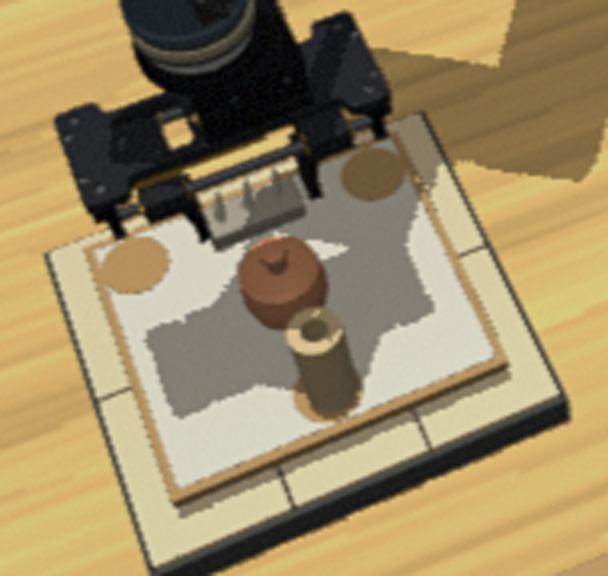

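Request:
jog_arm(
  steps=[
    {"fingers":80,"delta_pos":[-5,30,10],"turn":0},
    {"fingers":80,"delta_pos":[-13,68,10],"turn":0},
    {"fingers":80,"delta_pos":[-20,106,10],"turn":0},
    {"fingers":80,"delta_pos":[-27,144,10],"turn":0},
    {"fingers":80,"delta_pos":[-34,182,0],"turn":0},
    {"fingers":80,"delta_pos":[-41,220,0],"turn":0},
    {"fingers":80,"delta_pos":[-48,258,0],"turn":0},
    {"fingers":80,"delta_pos":[-55,296,0],"turn":0},
    {"fingers":80,"delta_pos":[-63,334,0],"turn":0},
    {"fingers":80,"delta_pos":[-71,372,0],"turn":0},
    {"fingers":80,"delta_pos":[-79,410,0],"turn":0},
    {"fingers":80,"delta_pos":[-85,445,-10],"turn":0},
    {"fingers":80,"delta_pos":[-88,464,-20],"turn":0},
    {"fingers":80,"delta_pos":[-88,464,-20],"turn":0},
    {"fingers":80,"delta_pos":[-88,464,-20],"turn":0},
    {"fingers":80,"delta_pos":[-88,464,-20],"turn":0},
  ],
)

```text
time_s: 21.87
position: [0.4458, 0.2279, 0.1788]
tcp_rot: [[0.04, -0.002, 0.999], [-0.999, -0.001, 0.04], [0.001, -1.0, -0.002]]
force: [0.7, -0.4, 0.1]
opening: 0.802
```

Run:
```python
from h import *
s=st(); snap('wrist','w12')
print(tip_of('prop2_mid','wrist'))
for n,r,z in (('proptop',.018,.095),('bore',.009,.095)):
    pts=np.array([wproj(s,[.447+r*np.cos(a),.2285+r*np.sin(a),z]) for a in np.linspace(0,6.28,90)]); print(n,pts.min(0).round(),pts.max(0).round())
```

```text
t 21.87 pos [445.8 227.9 178.8] ang -87.7 F [ 0.7 -0.4  0.1] op 69.8
[{'position': [0.3734, 0.4543, 0.0417], 'confidence': 0.62}, {'position': [0.5306, 0.3345, 0.0558], 'confidence': 0.57}]
proptop [292. 231.] [354. 289.]
bore [308. 246.] [339. 275.]
```

View pics/w12.png

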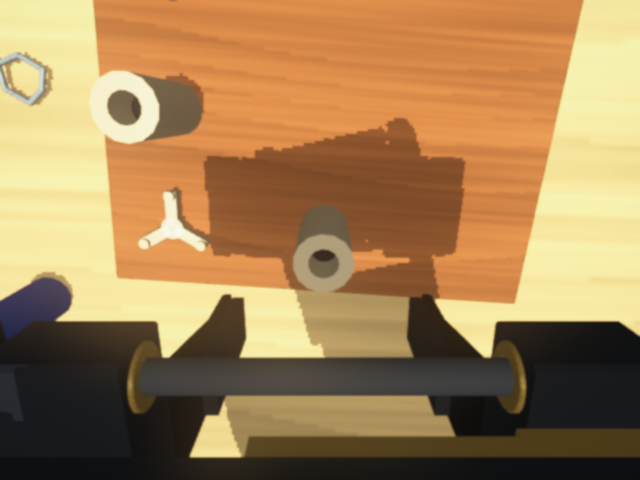

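Request:
jog_arm(
  steps=[
    {"fingers":80,"delta_pos":[0,0,-30],"turn":0},
    {"fingers":80,"delta_pos":[0,0,-65],"turn":0},
    {"fingers":80,"delta_pos":[0,0,-92],"turn":0},
    {"fingers":70,"delta_pos":[0,0,-105],"turn":0},
    {"fingers":60,"delta_pos":[0,0,-109],"turn":0},
    {"fingers":55,"delta_pos":[0,0,-109],"turn":0},
    {"fingers":50,"delta_pos":[0,0,-109],"turn":0},
    {"fingers":45,"delta_pos":[0,0,-109],"turn":0},
    {"fingers":40,"delta_pos":[0,0,-109],"turn":0},
    {"fingers":30,"delta_pos":[0,0,-109],"turn":0},
    {"fingers":20,"delta_pos":[0,0,-109],"turn":0},
    {"fingers":20,"delta_pos":[0,0,-109],"turn":0},
    {"fingers":20,"delta_pos":[0,0,-109],"turn":0},
    {"fingers":20,"delta_pos":[0,0,-109],"turn":0},
  ],
)

```text
time_s: 23.13
position: [0.447, 0.2288, 0.0716]
tcp_rot: [[0.041, 0.002, 0.999], [-0.999, 0.0, 0.041], [-0.0, -1.0, 0.002]]
force: [-0.0, -0.8, 6.6]
opening: 0.409
```

Request:
jog_arm(
  steps=[
    {"fingers":20,"delta_pos":[0,0,10],"turn":0},
    {"fingers":20,"delta_pos":[0,0,40],"turn":0},
    {"fingers":20,"delta_pos":[0,-15,75],"turn":0},
    {"fingers":20,"delta_pos":[1,-45,90],"turn":0},
    {"fingers":20,"delta_pos":[1,-80,90],"turn":0},
    {"fingers":20,"delta_pos":[2,-118,90],"turn":0},
    {"fingers":20,"delta_pos":[2,-156,90],"turn":0},
    {"fingers":20,"delta_pos":[3,-194,90],"turn":0},
    {"fingers":20,"delta_pos":[4,-232,90],"turn":0},
    {"fingers":20,"delta_pos":[4,-270,90],"turn":0},
    {"fingers":20,"delta_pos":[5,-308,90],"turn":0},
    {"fingers":20,"delta_pos":[6,-340,90],"turn":0},
    {"fingers":20,"delta_pos":[6,-363,90],"turn":0},
    {"fingers":20,"delta_pos":[6,-376,85],"turn":0},
    {"fingers":20,"delta_pos":[6,-376,65],"turn":0},
    {"fingers":20,"delta_pos":[6,-376,53],"turn":0},
    {"fingers":20,"delta_pos":[6,-376,49],"turn":0},
    {"fingers":20,"delta_pos":[6,-376,49],"turn":0},
    {"fingers":20,"delta_pos":[6,-376,49],"turn":0},
    {"fingers":20,"delta_pos":[6,-376,49],"turn":0},
  ],
)

```text
time_s: 24.8
position: [0.4525, -0.147, 0.1201]
tcp_rot: [[0.041, 0.001, 0.999], [-0.999, -0.0, 0.041], [0.0, -1.0, 0.001]]
force: [0.2, 0.1, -0.5]
opening: 0.408
```

Run:
```python
from h import *
s=st(); snap('wrist','w13'); snap('scene','s13')
cv2.imwrite('pics/s13c.png',cv2.resize(cv2.imread('pics/s13.png')[200:380,110:300],None,fx=3.2,fy=3.2,interpolation=cv2.INTER_CUBIC))
```

```text
t 24.8 pos [ 452.5 -147.   120.1] ang -87.6 F [ 0.2  0.1 -0.5] op 35.5
```

View pics/w13.png

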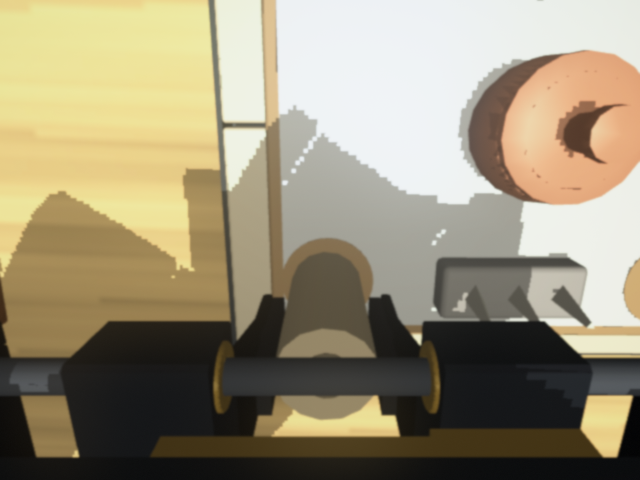

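View pics/s13c.png

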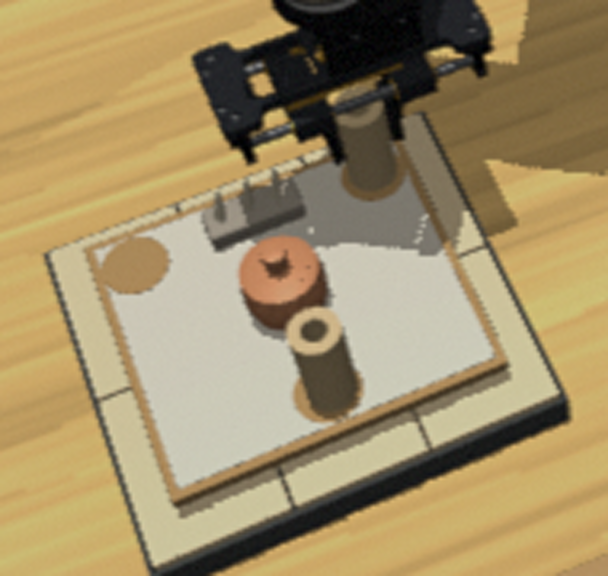

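Request:
jog_arm(
  steps=[
    {"fingers":20,"delta_pos":[0,0,-2],"turn":0},
    {"fingers":20,"delta_pos":[0,0,-3],"turn":0},
    {"fingers":20,"delta_pos":[0,0,-4],"turn":0},
    {"fingers":20,"delta_pos":[0,0,-4],"turn":0},
    {"fingers":42,"delta_pos":[0,0,-4],"turn":0},
    {"fingers":48,"delta_pos":[0,0,-4],"turn":0},
    {"fingers":58,"delta_pos":[0,0,-4],"turn":0},
    {"fingers":65,"delta_pos":[0,0,-4],"turn":0},
    {"fingers":65,"delta_pos":[0,0,-4],"turn":0},
    {"fingers":65,"delta_pos":[0,0,15],"turn":0},
    {"fingers":65,"delta_pos":[0,0,50],"turn":0},
    {"fingers":65,"delta_pos":[0,0,80],"turn":0},
    {"fingers":65,"delta_pos":[0,0,80],"turn":0},
    {"fingers":65,"delta_pos":[0,0,80],"turn":0},
  ],
)

```text
time_s: 26.07
position: [0.4531, -0.148, 0.201]
tcp_rot: [[0.04, 0.004, 0.999], [-0.999, -0.002, 0.04], [0.002, -1.0, 0.004]]
force: [0.0, 0.4, -0.1]
opening: 0.649
```

Run:
```python
from h import *
s=st(); snap('wrist','w14')
print(np.round(wback(s,(324,260),.14)*1000,1))
```

```text
t 26.07 pos [ 453.1 -148.   201. ] ang -87.7 F [ 0.   0.4 -0.1] op 56.5
[ 463.1 -147.7  140. ]
```

View pics/w14.png

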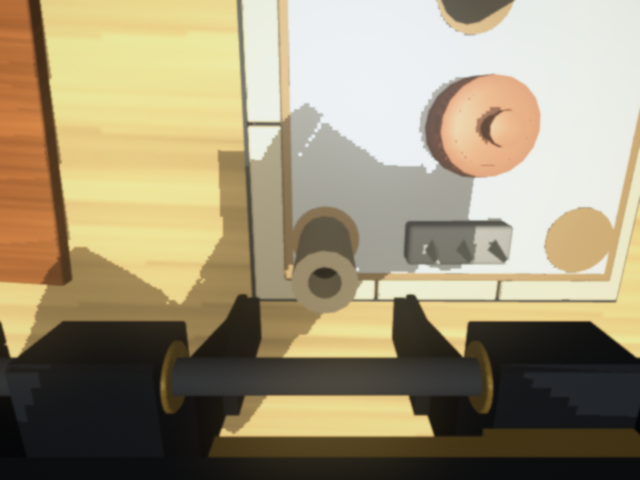

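Request:
jog_arm(
  steps=[
    {"fingers":80,"delta_pos":[5,30,0],"turn":0},
    {"fingers":80,"delta_pos":[11,68,0],"turn":0},
    {"fingers":80,"delta_pos":[17,106,0],"turn":0},
    {"fingers":80,"delta_pos":[23,144,0],"turn":0},
    {"fingers":80,"delta_pos":[29,182,0],"turn":0},
    {"fingers":80,"delta_pos":[35,220,0],"turn":0},
    {"fingers":80,"delta_pos":[41,258,0],"turn":0},
    {"fingers":80,"delta_pos":[47,296,0],"turn":0},
    {"fingers":80,"delta_pos":[53,334,0],"turn":0},
    {"fingers":80,"delta_pos":[59,372,0],"turn":0},
    {"fingers":80,"delta_pos":[65,410,0],"turn":0},
    {"fingers":80,"delta_pos":[71,445,0],"turn":0},
    {"fingers":80,"delta_pos":[75,470,-10],"turn":0},
    {"fingers":80,"delta_pos":[76,483,-20],"turn":0},
    {"fingers":80,"delta_pos":[76,483,-20],"turn":0},
    {"fingers":80,"delta_pos":[76,483,-20],"turn":0},
    {"fingers":80,"delta_pos":[76,483,-20],"turn":0},
  ],
)

```text
time_s: 27.53
position: [0.5273, 0.334, 0.1783]
tcp_rot: [[0.04, -0.003, 0.999], [-0.999, -0.002, 0.04], [0.002, -1.0, -0.003]]
force: [0.0, -0.5, 0.9]
opening: 0.801
```

Run:
```python
from h import *
s=st(); snap('wrist','w15')
for n,r,z in (('proptop',.018,.095),('bore',.009,.095)):
    pts=np.array([wproj(s,[.529+r*np.cos(a),.335+r*np.sin(a),z]) for a in np.linspace(0,6.28,90)]); print(n,pts.min(0).round(),pts.max(0).round())
```

```text
t 27.53 pos [527.3 334.  178.3] ang -87.7 F [ 0.  -0.5  0.9] op 69.7
proptop [291. 230.] [354. 289.]
bore [307. 245.] [338. 274.]
```

View pics/w15.png

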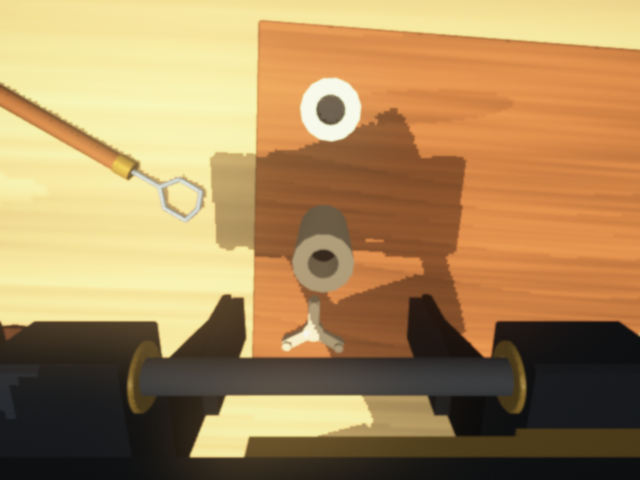

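Request:
jog_arm(
  steps=[
    {"fingers":80,"delta_pos":[0,0,-30],"turn":0},
    {"fingers":80,"delta_pos":[0,0,-65],"turn":0},
    {"fingers":80,"delta_pos":[0,0,-92],"turn":0},
    {"fingers":70,"delta_pos":[0,0,-105],"turn":0},
    {"fingers":60,"delta_pos":[0,0,-109],"turn":0},
    {"fingers":55,"delta_pos":[0,0,-109],"turn":0},
    {"fingers":50,"delta_pos":[0,0,-109],"turn":0},
    {"fingers":45,"delta_pos":[0,0,-109],"turn":0},
    {"fingers":40,"delta_pos":[0,0,-109],"turn":0},
    {"fingers":30,"delta_pos":[0,0,-109],"turn":0},
    {"fingers":20,"delta_pos":[0,0,-109],"turn":0},
    {"fingers":20,"delta_pos":[0,0,-109],"turn":0},
    {"fingers":20,"delta_pos":[0,0,-109],"turn":0},
    {"fingers":20,"delta_pos":[0,0,-109],"turn":0},
  ],
)

```text
time_s: 28.75
position: [0.529, 0.3359, 0.0721]
tcp_rot: [[0.041, 0.002, 0.999], [-0.999, 0.001, 0.041], [-0.001, -1.0, 0.003]]
force: [-0.0, -0.4, 6.3]
opening: 0.408
```

Request:
jog_arm(
  steps=[
    {"fingers":20,"delta_pos":[0,0,10],"turn":0},
    {"fingers":20,"delta_pos":[0,0,40],"turn":0},
    {"fingers":20,"delta_pos":[0,0,75],"turn":0},
    {"fingers":20,"delta_pos":[-2,-20,105],"turn":0},
    {"fingers":20,"delta_pos":[-5,-50,130],"turn":0},
    {"fingers":20,"delta_pos":[-9,-85,150],"turn":0},
    {"fingers":20,"delta_pos":[-13,-123,160],"turn":0},
    {"fingers":20,"delta_pos":[-17,-162,160],"turn":0},
    {"fingers":20,"delta_pos":[-21,-201,160],"turn":0},
    {"fingers":20,"delta_pos":[-25,-240,160],"turn":0},
    {"fingers":20,"delta_pos":[-29,-279,160],"turn":0},
    {"fingers":20,"delta_pos":[-33,-318,160],"turn":0},
    {"fingers":20,"delta_pos":[-37,-357,160],"turn":0},
    {"fingers":20,"delta_pos":[-41,-396,160],"turn":0},
    {"fingers":20,"delta_pos":[-45,-435,160],"turn":0},
    {"fingers":20,"delta_pos":[-49,-474,160],"turn":0},
    {"fingers":20,"delta_pos":[-53,-513,160],"turn":0},
    {"fingers":20,"delta_pos":[-57,-550,160],"turn":0},
    {"fingers":20,"delta_pos":[-60,-580,160],"turn":0},
    {"fingers":20,"delta_pos":[-60,-600,160],"turn":0},
  ],
)

```text
time_s: 30.42
position: [0.4673, -0.2676, 0.2309]
tcp_rot: [[0.038, 0.0, 0.999], [-0.999, -0.001, 0.038], [0.001, -1.0, 0.0]]
force: [0.7, 0.5, -0.8]
opening: 0.407
```

Request:
jog_arm(
  steps=[
    {"fingers":20,"delta_pos":[-4,-30,0],"turn":0},
    {"fingers":20,"delta_pos":[-7,-55,0],"turn":0},
    {"fingers":20,"delta_pos":[-8,-64,-15],"turn":0},
    {"fingers":20,"delta_pos":[-8,-64,-45],"turn":0},
    {"fingers":20,"delta_pos":[-8,-64,-75],"turn":0},
    {"fingers":20,"delta_pos":[-8,-64,-97],"turn":0},
    {"fingers":20,"delta_pos":[-8,-64,-107],"turn":0},
    {"fingers":20,"delta_pos":[-8,-64,-111],"turn":0},
    {"fingers":20,"delta_pos":[-8,-64,-111],"turn":0},
    {"fingers":20,"delta_pos":[-8,-64,-111],"turn":0},
    {"fingers":20,"delta_pos":[-8,-64,-111],"turn":0},
  ],
)

```text
time_s: 31.33
position: [0.4611, -0.3292, 0.1211]
tcp_rot: [[0.041, 0.002, 0.999], [-0.999, -0.002, 0.041], [0.002, -1.0, 0.002]]
force: [-0.1, -0.8, -0.9]
opening: 0.404
```

Run:
```python
from h import *
s=st(); snap('wrist','w16'); snap('scene','s16')
cv2.imwrite('pics/s16c.png',cv2.resize(cv2.imread('pics/s16.png')[200:380,110:300],None,fx=3.2,fy=3.2,interpolation=cv2.INTER_CUBIC))
```

```text
t 31.33 pos [ 461.1 -329.2  121.1] ang -87.7 F [-0.1 -0.8 -0.9] op 35.2
```

View pics/w16.png

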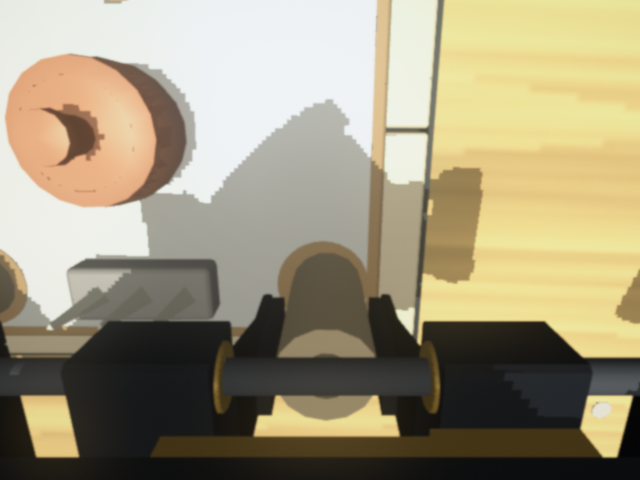

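View pics/s16c.png

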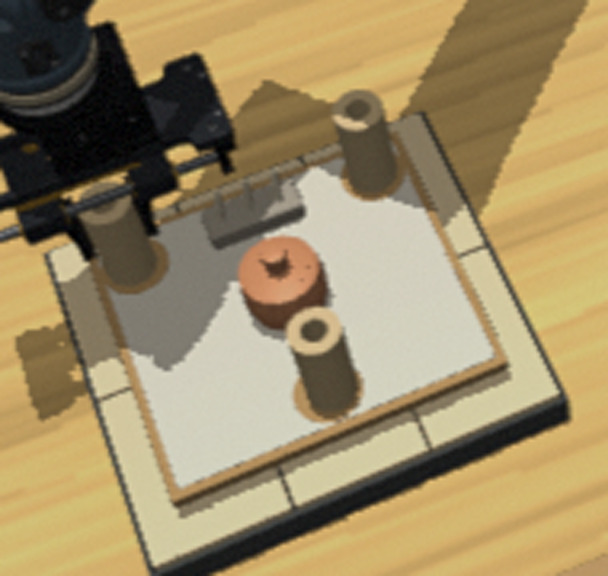

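Request:
jog_arm(
  steps=[
    {"fingers":20,"delta_pos":[0,1,-2],"turn":0},
    {"fingers":20,"delta_pos":[0,1,-3],"turn":0},
    {"fingers":20,"delta_pos":[0,1,-4],"turn":0},
    {"fingers":20,"delta_pos":[0,1,-4],"turn":0},
    {"fingers":42,"delta_pos":[0,1,-4],"turn":0},
    {"fingers":48,"delta_pos":[0,1,-4],"turn":0},
    {"fingers":58,"delta_pos":[0,1,-4],"turn":0},
    {"fingers":65,"delta_pos":[0,1,-4],"turn":0},
    {"fingers":65,"delta_pos":[0,1,-4],"turn":0},
    {"fingers":65,"delta_pos":[0,1,15],"turn":0},
    {"fingers":65,"delta_pos":[0,1,50],"turn":0},
    {"fingers":65,"delta_pos":[0,1,90],"turn":0},
    {"fingers":65,"delta_pos":[0,-20,120],"turn":0},
    {"fingers":65,"delta_pos":[0,-60,130],"turn":0},
    {"fingers":65,"delta_pos":[0,-100,130],"turn":0},
    {"fingers":65,"delta_pos":[0,-140,130],"turn":0},
    {"fingers":65,"delta_pos":[0,-180,130],"turn":0},
    {"fingers":65,"delta_pos":[0,-180,130],"turn":0},
  ],
)

```text
time_s: 32.93
position: [0.4591, -0.5169, 0.2491]
tcp_rot: [[0.035, 0.002, 0.999], [-0.999, -0.007, 0.035], [0.008, -1.0, 0.001]]
force: [0.4, -1.3, 0.4]
opening: 0.653
```

Run:
```python
from h import *
s=st(); snap('top','t17'); snap('scene','s17')
cv2.imwrite('pics/s17c.png',cv2.resize(cv2.imread('pics/s17.png')[200:380,110:300],None,fx=3.2,fy=3.2,interpolation=cv2.INTER_CUBIC))
cv2.imwrite('pics/t17c.png',cv2.resize(cv2.imread('pics/t17.png')[140:300,375:555],(675,600),interpolation=cv2.INTER_CUBIC))
for t in ['prop1_mid','back_prop_mid','jar_mid','lid_knob','cone_pack_mid','short_prop_mid','stilt_mid']:
  for c in ('top','scene'):
    print(t,c,[(np.round(d['position'],4).tolist(),round(d['confidence'],2)) for d in tip_of(t,c)])
```

```text
t 32.93 pos [ 459.1 -516.9  249.1] ang -88.0 F [ 0.4 -1.3  0.4] op 56.8
prop1_mid top [([0.4512, -0.1481, 0.0965], 0.8)]
prop1_mid scene [([0.4531, -0.148, 0.1034], 0.72)]
back_prop_mid top [([0.6115, -0.2275, 0.0989], 0.8), ([0.5358, -0.2365, 0.1216], 0.37)]
back_prop_mid scene [([0.6094, -0.2258, 0.1017], 0.81)]
jar_mid top [([0.5291, -0.2369, 0.0869], 0.73)]
jar_mid scene [([0.5323, -0.2364, 0.0797], 0.66)]
lid_knob top [([0.5337, -0.2383, 0.1206], 0.9)]
lid_knob scene [([0.5349, -0.2341, 0.1239], 0.93)]
cone_pack_mid top [([0.4575, -0.2384, 0.0699], 0.71)]
cone_pack_mid scene [([0.6112, 0.3339, 0.0371], 0.71), ([0.4561, -0.2386, 0.0684], 0.64)]
short_prop_mid top [([0.612, 0.3368, 0.0391], 0.75), ([0.5336, -0.235, 0.1219], 0.58)]
short_prop_mid scene [([0.6105, 0.3395, 0.0364], 0.76)]
stilt_mid top [([0.4412, 0.3431, 0.0193], 0.57)]
stilt_mid scene [([0.4464, 0.3388, 0.0202], 0.69)]
```

View pics/t17.png

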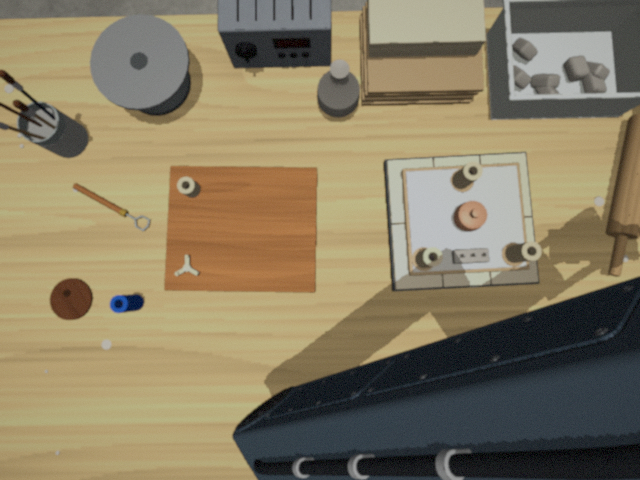

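View pics/s17c.png

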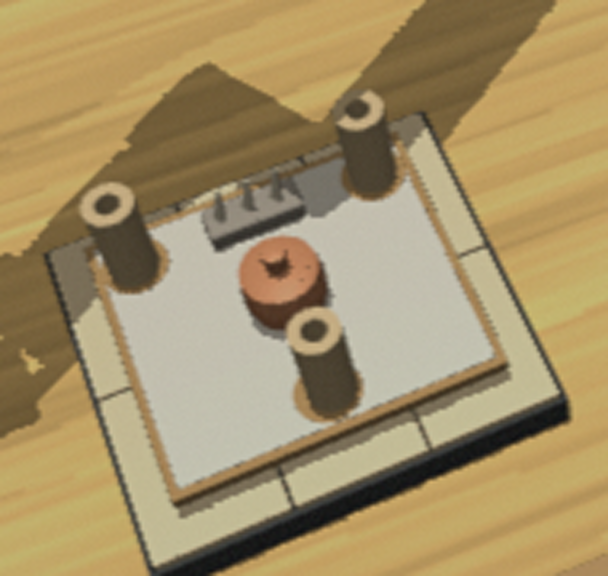

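View pics/t17c.png

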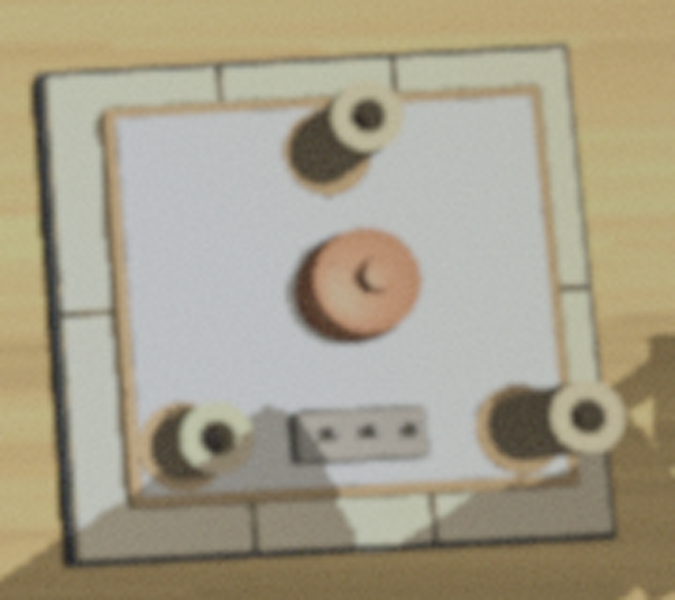

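Run:
```python
from h import *
B=lambda p:(p[0]/3.75+375-.37,p[1]/3.75+140-.37)
c=np.array([.5349,-.2352]); a=np.radians(2.2); R=np.array([[np.cos(a),np.sin(a)],[-np.sin(a),np.cos(a)]])
for n,p,z in (('R',(588,415),.14),('L',(219,438),.14),('back',(368,115),.14),('lidcap',(366,282),.109),('bar',(365,431),.078)):
    print(n,np.round(R@(back('top',B(p),z)[:2]-c)*1000,1))
s=st(); print(np.abs(s['qvel']).max())
hand_in()
```

```text
R [-77.4 -90.2]
L [-78.8  89.8]
back [77.7  3.3]
lidcap [-1.6  1.2]
bar [-76.   -1.7]
t 33.73 pos [ 460.2 -508.4  249.7] ang -87.7 F [ 0.2 -0.1 -0.6] op 56.4
0.25661351905391705
the job is handed in; nothing more can be done
```

The hearth shelf is loaded and the job is handed in at about 34 s on the robot's clock. The cone pack went on first, then the jar, the lid seated on it, and the two tall props on the near corner patches. Each piece was lowered to within a millimetre or so of contact before release. Wrist force readings stayed below about 7 N.

Positions below are in the hearth frame, measured from the last top picture before handing in:

| Piece | x (mm) | y (mm) | Target (mm) |
|---|---|---|---|
| Right front prop | -77 | -90 | -78, -90 |
| Left front prop | -79 | +90 | -78, +90 |
| Back prop (not touched) | +78 | +3 | +78, 0 |
| Lid cap, seated on the jar | -2 | +1 | 0, 0 |
| Cone pack | -76 | -2 | -78, 0 |

- **By eye:** the scene picture shows all three props upright and the lid sitting level. The cone row runs along the line between the front props.
- **Left in place:** the networks' readings of the short prop and stilt match those at the start to within about 5 mm. The blue look-alike was not touched, and the arm was clear of everything.
- **Disagreements:** the networks put the jar 2–5 mm off the lid, which is within their error; the wrist picture just before seating showed the two aligned. One network also gave the short prop as a "cone pack" and the lid as a "short prop", which the pictures ruled out.

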